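Line up a slipped guide-rail plate with a drift and bolt it

TASK

The cover plate of the bottle guide rail has slipped down its sloping pad, so their two holes no longer line up. Push the tapered drift pin through the plate and pad at one hole, until its collar is down on the plate, to bring the holes in line; then, leaving the drift in place, put the thick cap-head bolt fully home in the other hole. Either hole may take the drift; let go of both and leave the slim bolt and everything else on the bench where it is.

Things in the scene. Friction and masses are not known exactly. Their poses are not given: they have to be found in the camera images.
- drift: tapered drift pin, plain steel, 0.28 kg. Origin on its axis at the underside of its collar, z along the axis towards the handle. Collar 34 mm diameter from z=0 to 4 mm; round handle 24 mm diameter from z=4 to 59 mm. Below the collar a straight shank 20.5 mm diameter to z=-24 mm, then a taper down to a 5 mm diameter tip at z=-54 mm. Starts upright in the timber block, collar resting on the block's top
- bolt: thick cap-head bolt, plain steel, 0.22 kg. Origin on its axis at the underside of the head, z along the axis towards the head. Round head 30 mm diameter, z=0 to 24 mm, with a dark flat hexagon on top; smooth shank 19 mm diameter to z=-40 mm, its last 3 mm chamfered to 14 mm. Starts upright in the timber block, head resting on the block's top
- slim_bolt: another bolt, to be left alone: flange 32 mm diameter and 3 mm thick, narrow 18 mm head 10 mm high on it (13 mm in all), 12 mm shank 45 mm long. Origin under the flange. Stands in the third place of the timber block
- rack: fixed timber block 80 x 200 x 62 mm (x, y, z), origin under its centre, three upright 24 mm through holes at y = -65, 0, 65 mm. Drift, bolt and slim bolt stand in them in any order
- foot: fixed steel stand, base 170 x 210 mm, origin under its centre, z up. Carries a pad sloping 30 degrees, whose face looks up and towards the foot's -x (robot side). Pad 130 (along the slope) x 180 x 16 mm; on it the 10 mm cover plate, 110 x 160 mm, with a round rail 14 mm thick, 200 mm long, parallel to y, 85 mm up-slope of the holes, 25 mm above the plate's face at its top: 170 mm above the table
- hole_left (a point): point on the axis of the pad's (fixed) hole at the foot's +y side, level with the cover plate's top face. z is the hole's axis, outward, 30 degrees from vertical; x points up the slope, y along the line of holes, horizontal. Pad and plate holes are 22 mm diameter; 10 mm of plate, then 16 mm of pad, then open space. The point is about 105 mm above the table. A drift or bolt is home when its origin coincides with this point and its z with this z
- hole_right (a point): the same for the pad's hole at the foot's -y side, 90 mm from the other
- plate (a joint): how far the cover plate has slid down the slope (along -x of the hole points), in m: 0 = plate and pad holes concentric; starts at 0.005 to 0.0075. Slides stiffly (3 N friction, 0.3 kg) from -0.003 to 0.010. The drift's tip has most room midway between plate and pad hole; pushed in and brought onto the pad hole's axis, its taper moves the plate up; drift home, it is within 1.5 mm
- spanner: steel spanner, 170 mm long, lying on the table in front of the foot; leave it
- washer: steel washer, 40 mm diameter, 4 mm thick, on the table in front of the timber block; leave it
- tape_roll: cardboard ring, 100 mm diameter, 48 mm high, on the table behind the timber block; leave it
- bottle0: glass bottle with white cap, 72 mm diameter, 230 mm high, origin under its base; leave it
- bottle1: same kind of bottle; leave it
- bottle2: same kind of bottle; leave it
Things that resemble listed ones, but are neither listed nor needed, are in the scene too. What is shaped like the bolt but pink is not meant. What is shaped like the drift but yellow is not meant.

How it is judged:
By the outcome, as a careful person would: the job done as asked, in the order asked, and still so for the second after the job is handed in, with the robot touching nothing.
It also fails if it takes over 72 s, if anything falls off the work surface, if the arm or the gripper's body presses on something with over 40 N, if the wrist force passes 120 N, or if a joint passes its speed limit or range.

ROBOT

A 7-joint arm with a two-finger parallel gripper is mounted at the origin on the work surface. World frame = base frame: x ahead of the robot, y to its left, z up, the work surface at z = 0. Lengths are in mm, angles in rad, forces in N, time in s.
With the tool pointing down it reaches from about 375 to 925 mm from the base axis. Payload 3.1 kg.
Tool frame: the origin (TCP) lies midway between the tips of the shut fingers; the grasp point (between the pads) lies 19 mm behind it (ctrl.tcp_to_grasp is the distance from the TCP to the grasp point, in mm); z points along the fingers, y is the direction in which the jaws open and shut (so a half turn about z gives the same grasp; the last joint's range is limited). The gripper opens to 85 mm and grips with 20 to 120 N. Pads are 22 mm wide; open, the fingers measure 114 mm over their backs; the gripper's body (76 mm by 85 mm) begins 54 mm behind the grasp point. The pads swing forward as they close: fully open they stand 13 mm farther back than shut.
Start: joints at [-1.39, 0.383, 0.044, 1.598, -0.018, 1.161, -0.05], TCP at [178.858, 624.91, 208.069] pointing down, gripper open.
Joint ranges: [-2.61, 2.61], [-0.41, 2.15], [-1.48, 1.57], [0, 2.5], [-1.57, 4.71], [0.05, 1.97], [-2.85, 2.85]. Speed limits (rad/s): [2.79, 2.79, 3.14, 3.14, 3.14, 3.14, 3.14].

INTERFACE

Orientations are given as a unit quaternion [w, x, y, z].
In Python, from plant import status, cams, workorder, nets, ctrl gives the robot as it stands.
- The arm moves only by the shell command python3 -m pendant 'ROWS' [FORCE]. ROWS is JSON, a list that holds one entry, the list of rows, each a list of 7 numbers: the closure, from 0 (fully open) to 1 (shut), then the shift along the world's x, y, z in cm, then the turn, a rotation vector about the world's x, y, z in rad. In form: [[[grip, x, y, z, ax, ay, az], ...]]. A call has 1 to 8 rows; each row is the pose to reach, as a shift and turn from the pose measured when the call began; what a row does not reach only later rows make up. A row lasts 1/10 s, in which the tool goes at most 50 mm and 8.59 degrees, less where a joint would pass 70% of its speed; a pose out of reach is approached as far as the arm can. A call with a gripper value outside its range is refused whole. The fingers move at their own pace and stop on an object; FORCE is the grip in N (left out, the last holds). Time passes only in rows, so rows that repeat a pose let the fingers close. It gives the time, the measured TCP pose, the force and the opening at its end, in the units of the state.
- status.get_obs(): the state, without advancing time (a new reading comes with each control period).
- cams.camera(name): name is "side" or "top" or "wrist"; returns a dict with "color" (420x560x3 uint8, blue, green, red), "z_map" (420x560 float32, mm along the optical axis (not along the pixel's ray), 0 where there is no reading), "intrinsics" (3x3 intrinsics, pixels), "rvec" (rotation vector, rad) and "tvec" (3), from world to camera coordinates, as OpenCV has them; the wrist camera has in their place "mount" (4x4, takes a point from camera to tool coordinates, whose origin is the TCP and whose axes are the flange's). Camera axes: x right, y down, z forward; pixel columns grow to the right and rows downward; lengths in mm; the calibration is good to about 2 mm. A picture is of the moment at which its call begins: read the wrist's pose just before it.
- workorder.finish_job(): hands the job in, once; it reports no verdict.
Trained networks look in a picture, given as the dict that the camera call returned (one of the last four; its "shot" number tells which), for a name from the list of things; names that differ only in an ending like _2 or _b are one class to them, and where a whole thing is asked for, a point or a joint stands for the part that bears it (a point fixed in the world has none). Each returns a list of dicts, best first, with "conf" (0 to 1); they miss things now and then, are a little off and sometimes report something else, mostly with a low value. They report only what shows in the picture. A call takes as long as a camera call. They do not tell look-alikes from the thing itself.
- nets.cut_out(picture, target): "pixels" (420x560 bool, what is visible of it) and "position" ([row, column] in pixels, amid what is visible of it).
The state is a dict: "t": time; "joint_pos": joint angles; "qvel": joint speeds; "joint_efforts": joint torques, N m; "eef_pos": TCP position; "ee_rot": TCP orientation; "force": force on the tool from outside, world axes, zero at the start; "wrist_torque": the same for the moment, N m; "grip_width": finger opening in mm.
Only numpy, scipy, OpenCV 4.12 (cv2) and the standard library are available. Lean on these libraries where they do the work, as an engineer would, in place of code of your own. Each camera call takes 0.05 s, during which the arm holds its last target.

## Working session

There is one attempt and no reset: what is moved stays moved. The work goes in short steps, Python scripts to look and compute and a shell command to move; the robot and the scene stay as the last step left them, time stands still between calls to the robot, and variables do not carry over. Pictures are saved under pics/ and viewed, and the job is handed in when it is done.

```bash
ls; mkdir -p pics; python3 - <<'E'
from plant import status,cams
import cv2
o=status.get_obs(); print(o)
for n in ("side","top","wrist"):
    p=cams.camera(n); cv2.imwrite(f"pics/{n}0.png",p["color"]); 
    print(n,p["intrinsics"].tolist(),p.get("rvec"),p.get("tvec"),p.get("mount"))
E
```

```text
pics
{'t': 0.0, 'joint_pos': array([-1.38979122,  0.38384921,  0.04386733,  1.59959774, -0.01788393,
        1.16118538, -0.04990612]), 'qvel': array([ 5.79257165e-04, -1.38186466e-03, -2.37502072e-05,  2.45555639e-04,
        5.48430433e-05, -2.12870006e-04, -5.73584546e-05]), 'joint_efforts': array([ 2.89233885e-04, -4.33477271e+01,  1.02469873e+00, -2.49508810e+01,
        1.05973912e-02,  1.15384432e-02, -1.22228448e-05]), 'eef_pos': array([178.64114887, 623.91828544, 206.66757905]), 'ee_rot': array([-9.93175083e-05,  1.38927252e-01,  9.90301705e-01, -1.31970489e-03]), 'force': array([-0.14054055, -0.17739522,  0.74588628]), 'wrist_torque': array([-0.00228935, -0.00986828,  0.00298312]), 'grip_width': 85.04376899673949}
side [[479.8201242666466, 0.0, 279.25618973868643], [0.0, 479.8201242666466, 213.05922428707441], [0.0, 0.0, 1.0]] [ 2.2516383  -0.28288277  0.16406624] [-495.46005587  195.4313792  1042.99075091] None
top [[512.077755442558, 0.0, 289.7427113351132], [0.0, 512.077755442558, 212.48365689397693], [0.0, 0.0, 1.0]] [ 2.09856524 -2.15742102  0.16734738] [  97.33578341  540.42564949 1291.92325773] None
wrist [[348.64874248700784, 0.0, 280.5796949109895], [0.0, 348.64874248700784, 209.847514438159], [0.0, 0.0, 1.0]] None None [[-9.43318843e-04 -9.44606262e-01 -3.28204387e-01  8.51423192e+01]
 [ 9.99999382e-01 -6.97806583e-04 -8.65819601e-04 -1.15131877e+00]
 [ 5.88835435e-04 -3.28205001e-01  9.44606336e-01 -1.64684509e+02]
 [ 0.00000000e+00  0.00000000e+00  0.00000000e+00  1.00000000e+00]]
```

View pics/side0.png

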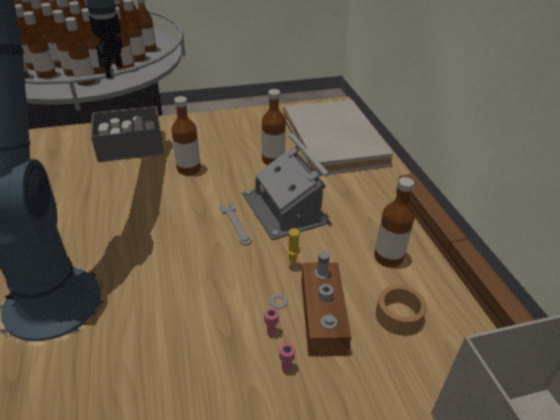

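View pics/top0.png

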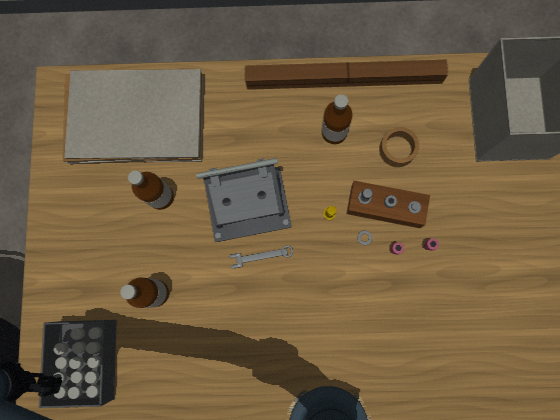

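View pics/wrist0.png

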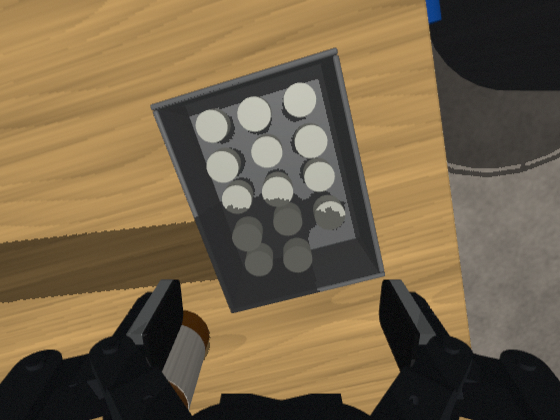

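The top view shows the foot at about (247,200) and the rack at (388,204). The rack has a handled pin at (366,195), a hex head at (391,201) and a flanged head at (415,207). There are decoys: yellow at (330,212) and pink at (398,248) and (432,244).

```bash
cat > h.py <<'E'
import numpy as np, cv2
from plant import status,cams,nets
from scipy.spatial.transform import Rotation as R
def T(o=None):
    o=o or status.get_obs(); q=o["ee_rot"]; M=np.eye(4); M[:3,:3]=R.from_quat([q[1],q[2],q[3],q[0]]).as_matrix(); M[:3,3]=o["eef_pos"]; return M
def c2w(p,M=None):
    if "mount" in p and p["mount"] is not None: return M@p["mount"]
    E=np.eye(4); E[:3,:3]=cv2.Rodrigues(np.array(p["rvec"]))[0]; E[:3,3]=np.ravel(p["tvec"]); return np.linalg.inv(E)
def cloud(p,M=None):
    z=p["z_map"].astype(float); K=p["intrinsics"]; v,u=np.mgrid[:z.shape[0],:z.shape[1]]
    c=np.stack([(u-K[0,2])/K[0,0]*z,(v-K[1,2])/K[1,1]*z,z],-1); W=c2w(p,M)
    w=c@W[:3,:3].T+W[:3,3]; w[z<=0]=np.nan; return w
def proj(p,X,M=None):
    E=np.linalg.inv(c2w(p,M)); c=np.atleast_2d(X)@E[:3,:3].T+E[:3,3]; K=p["intrinsics"]
    return np.c_[K[0,0]*c[:,0]/c[:,2]+K[0,2],K[1,1]*c[:,1]/c[:,2]+K[1,2]]
def ray(p,uv,M=None):
    W=c2w(p,M);K=p["intrinsics"]; d=np.array([(uv[0]-K[0,2])/K[0,0],(uv[1]-K[1,2])/K[1,1],1.]); return W[:3,3],W[:3,:3]@d
E
python3 - <<'E'
from h import *
for n in ("top","side"):
    p=cams.camera(n); w=cloud(p)
    for t in ("drift","bolt","slim_bolt","rack","plate","foot","spanner"):
        for d in nets.cut_out(p,t)[:4]:
            m=d["pixels"]; q=w[m]; q=q[~np.isnan(q[:,0])]
            hi=q[q[:,2]>np.percentile(q[:,2],70)]
            print(n,t,round(d["conf"],2),np.round(d["position"]),m.sum(),np.round(np.median(hi,0),1),np.round(np.percentile(q[:,2],[2,50,98]),0))
    im=p["color"]
    if n=="top": cr=im[130:260,190:450]
    else: cr=im[130:370,220:440]
    s=min(800/cr.shape[1],600/cr.shape[0]); cv2.imwrite(f"pics/{n}crop.png",cv2.resize(cr,None,fx=s,fy=s,interpolation=cv2.INTER_CUBIC))
E
```

```text
top drift 0.58 [211. 329.] 149 [529.9 -27.6 112. ] [ 51.  97. 117.]
top drift 0.5 [197. 366.] 135 [ 573.3 -110.5  121. ] [ 63. 113. 124.]
top drift 0.26 [253. 260.] 474 [436.4 164.7   9.7] [-0.  7. 12.]
top bolt 0.57 [246. 394.] 131 [ 440.6 -188.4   66.2] [-1. 63. 68.]
top bolt 0.53 [199. 387.] 105 [ 558.3 -171.    86.9] [80. 85. 90.]
top bolt 0.53 [241. 428.] 113 [ 447.8 -277.3   66.3] [44. 63. 68.]
top rack 0.83 [208. 386.] 2239 [ 556.4 -168.4   63.8] [12. 61. 66.]
top foot 0.97 [200. 245.] 5632 [623.3 205.9 127.4] [  2.  93. 167.]
top spanner 0.56 [256. 258.] 458 [436.2 172.5   9.6] [-1.  7. 12.]
side drift 0.85 [263. 322.] 323 [ 575.9 -115.2  120.1] [ -1.  96. 122.]
side drift 0.62 [284. 283.] 351 [498.6 -86.9  28.1] [11. 25. 33.]
side drift 0.39 [304. 403.] 1845 [ 718.4 -222.5   47.7] [-1. 34. 50.]
side drift 0.32 [131. 274.] 1349 [603.4 420.3 179.1] [ 15. 118. 229.]
side bolt 0.75 [319. 268.] 313 [ 443.5 -191.7   64.1] [ 1. 57. 66.]
side bolt 0.68 [295. 326.] 209 [ 562.1 -177.3   86.6] [65. 84. 88.]
side bolt 0.68 [354. 288.] 355 [ 452.6 -279.9   64. ] [ 0. 60. 66.]
side bolt 0.27 [142. 183.] 1548 [346.8 429.8 176.2] [  8. 111. 229.]
side slim_bolt 0.68 [323. 331.] 199 [ 548.2 -239.5   74.9] [61. 66. 77.]
side rack 0.65 [312. 324.] 3260 [ 557.1 -198.5   62.7] [ 4. 61. 64.]
side rack 0.48 [179. 289.] 2306 [627.9 195.1 141.2] [ 75. 108. 167.]
side rack 0.27 [225. 240.] 337 [438.1 161.1   8.2] [ 1.  6. 10.]
side plate 0.8 [176. 289.] 2387 [627.6 191.7 141.1] [ 66. 108. 167.]
side plate 0.2 [142. 182.] 1475 [347.3 429.6 173.6] [  8. 113. 227.]
side foot 0.6 [195. 294.] 5346 [619.9 185.2 122.9] [  3.  79. 166.]
side spanner 0.71 [228. 241.] 362 [438.3 155.4   8.1] [-2.  6. 10.]
side spanner 0.7 [178. 289.] 2264 [626.5 193.5 139.7] [ 75. 107. 167.]
```

View pics/topcrop.png

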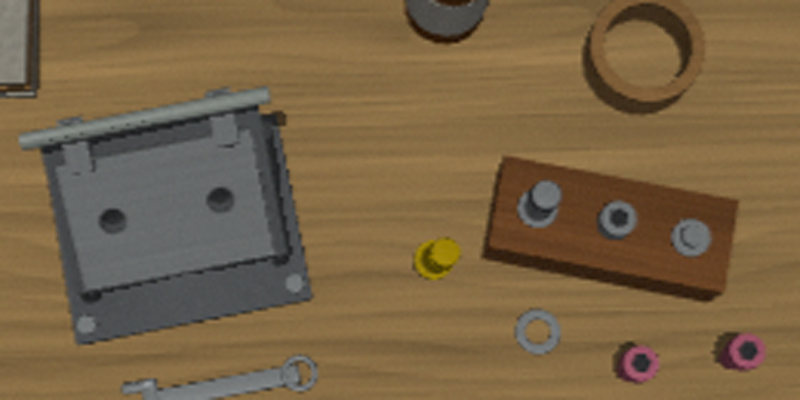

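View pics/sidecrop.png

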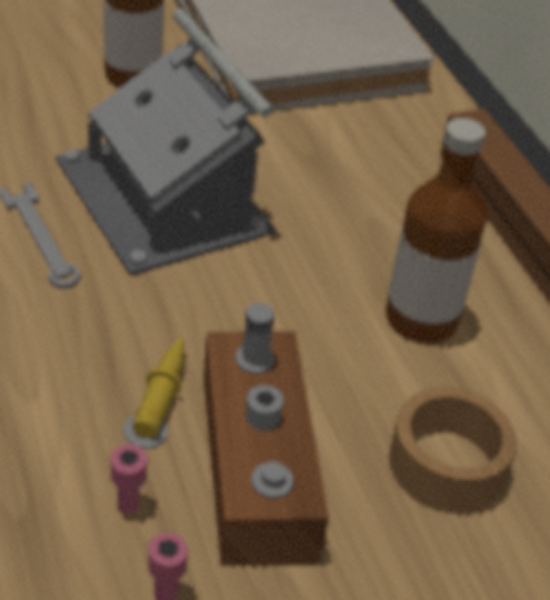

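The steel drift (366,195), shown with a plain grey handle, and the grey hex-head bolt (391,201) are the ones in the rack. The slim bolt is at (415,207). The yellow drift and the two pink bolts are decoys. The yellow one toppled over by itself between the pictures. Next I'll measure.

```bash
python3 - <<'E'
from h import *
P={n:cams.camera(n) for n in ("top","side")}
for n,p in P.items():
    w=cloud(p)
    # rack top
    def sel(c,r,z0,z1):
        q=w.reshape(-1,3); return q[(np.hypot(q[:,0]-c[0],q[:,1]-c[1])<r)&(q[:,2]>z0)&(q[:,2]<z1)]
    for nm,c,z0,z1 in (("drift",(574,-112),114,128),("bolt",(560,-174),82,92),("slim",(546,-238),71,80)):
        q=sel(c,25,z0,z1); (cx,cy),r=cv2.minEnclosingCircle(q[:,:2].astype(np.float32)); print(n,nm,len(q),q.mean(0).round(1),round(cx,1),round(cy,1),round(r,1))
    q=sel((560,-174),120,57,66); (c,s,a)=cv2.minAreaRect(q[:,:2].astype(np.float32)); print(n,"rack",np.round(c,1),np.round(s,1),a, q[:,2].mean())
    # plate plane
    q=w.reshape(-1,3); m=(np.hypot(q[:,0]-605,q[:,1]-200)<45)&(q[:,2]>70)&(q[:,2]<150); q=q[m]
    for _ in range(6):
        c=q.mean(0); nv=np.linalg.svd(q-c)[2][2]; nv*=np.sign(nv[2]); q=q[abs((q-c)@nv)<2.5]
    print(n,"plane",c.round(1),nv.round(4),"tilt",np.degrees(np.arccos(nv[2])).round(2),"yaw",np.degrees(np.arctan2(-nv[1],-nv[0])).round(2),len(q))
    # yellow
E
```

```text
top drift 73 [ 573.6 -110.6  119.7] 573.6 -110.1 11.9
top bolt 96 [ 559.6 -173.9   85.6] 559.5 -175.2 15.2
top slim 36 [ 545.5 -237.3   75. ] 545.8 -237.5 8.8
top rack [ 523.5 -166.2] [200.7 156.4] 76.8955078125 61.465978948272635
top plane [594.3 199.3 112.8] [-0.4223 -0.0653  0.9041] tilt 25.3 yaw 8.79 429
side drift 93 [ 576.1 -114.7  119.8] 577.1 -113.5 12.7
side bolt 135 [ 562.  -176.9   85.3] 563.5 -176.6 15.9
side slim 62 [ 548.1 -238.9   74.3] 548.3 -238.7 9.3
side rack [ 524.4 -167.5] [201.7 158.9] 77.14776611328125 61.664021820467354
side plane [591.  199.9 110.2] [-0.4573 -0.0947  0.8842] tilt 27.84 yaw 11.7 340
```

```bash
python3 - <<'E'
from h import *
p=cams.camera("side"); cv2.imwrite("pics/side2.png",p["color"])
for n in ("top","side"):
    p=cams.camera(n); 
    c=(slice(150,250),slice(190,305)) if n=="top" else (slice(140,240),slice(235,345))
    cr=p["color"][c]; cv2.imwrite(f"pics/{n}foot.png",cv2.resize(cr,None,fx=5,fy=5,interpolation=cv2.INTER_CUBIC))
E
```

```text
(no output)
```

View pics/side2.png

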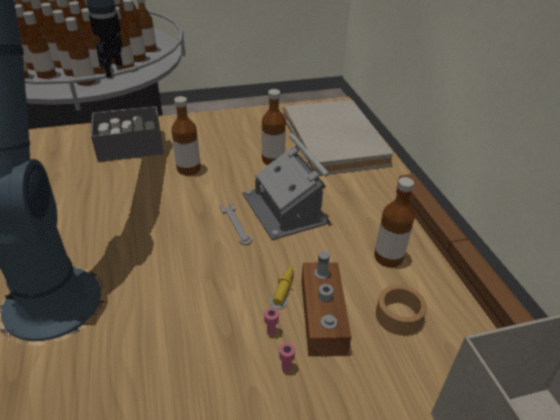

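View pics/topfoot.png

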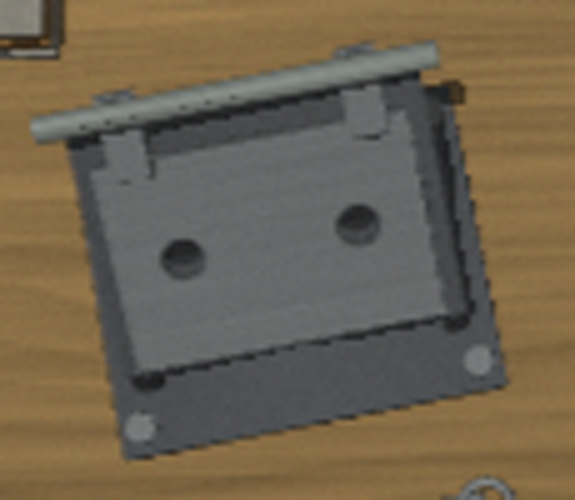

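View pics/sidefoot.png

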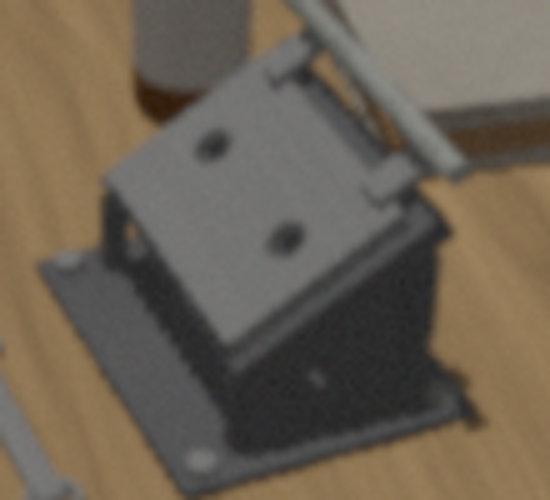

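```bash
python3 - <<'E'
from h import *
P={n:cams.camera(n) for n in ("top","side")}
px={"top":{"L":(226.5,201.8),"R":(261.5,194.9),"bL":(190+140/5,150+428/5),"bR":(190+480/5,150+360/5),"rl":(190+35/5,150+130/5),"rr":(190+437/5,150+55/5)},
"side":{"L":(235+213/5,140+146/5),"R":(235+288/5,140+239/5),"bL":(235+68/5,140+260/5),"bR":(235+203/5,140+460/5),"rr":(235+462/5,140+172/5)}}
for n in P:
    for k,uv in px[n].items():
        o,d=ray(P[n],uv); z=101 if k in "LR" else (10 if k[0]=="b" else 168)
        print(n,k,(o+d*(z-o[2])/d[2]).round(1))
for k in ("L","R"):
    A=[];b=[]
    for n in P:
        o,d=ray(P[n],px[n][k]); d/=np.linalg.norm(d); Q=np.eye(3)-np.outer(d,d); A.append(Q); b.append(Q@o)
    print(k,np.linalg.lstsq(np.vstack(A),np.hstack(b),rcond=None)[0].round(1))
# rack drift pos etc.
E
```

```text
top L [565.5 240.3 101. ]
top R [580.6 151.8 101. ]
top bL [492.  275.8  10. ]
top bR [523.5  93.4  10. ]
top rl [617.7 302.1 168. ]
top rr [649.1 107.7 168. ]
side L [570.4 241.6 101. ]
side R [586.3 152.9 101. ]
side bL [497.8 278.6  10. ]
side bR [529.3  98.5  10. ]
side rr [654.8  99.7 168. ]
L [567.6 239.9 102.1]
R [583.1 151.4 102.1]
```

```bash
cat >> h.py <<'E'
yawf=np.radians(9.9)
Xf=np.array([np.cos(yawf),np.sin(yawf),0]); Yf=np.array([-np.sin(yawf),np.cos(yawf),0]); Zf=np.array([0,0,1.])
ax=-np.sin(np.pi/6)*Xf+np.cos(np.pi/6)*Zf; up=np.cos(np.pi/6)*Xf+np.sin(np.pi/6)*Zf
def tool(z,y):
    return np.c_[np.cross(y,z),y,z]
Rins=tool(-ax,Yf)
def delta(pos,Rt):
    o=status.get_obs(); M=T(o); rv=R.from_matrix(Rt@M[:3,:3].T).as_rotvec()
    print("t",round(o["t"],2),"pos",M[:3,3].round(1),"grip",round(o["grip_width"],1),"F",np.round(o["force"],1),"Tq",np.round(o["wrist_torque"],2)); print("dcm",((pos-M[:3,3])/10).round(3),"rv",rv.round(4))
E
python3 - <<'E'
from h import *
delta(np.array([575.4,195.6,102])+ax*100,Rins)
E
```

```text
t 1.3 pos [178.9 624.9 208.1] grip 85.3 F [-0.3  1.3 -0.6] Tq [ 0.01 -0.04 -0.  ]
dcm [ 34.729 -43.791  -1.948] rv [-0.028  -0.5273  0.4411]
```

```bash
python3 -m pendant '[[[0,0,0,5,0,0,0],[0,0,0,10,0,0,0],[0,2,-3,14,0,0,0.1],[0,5,-6,16,0,-0.1,0.2],[0,8,-10,16,0,-0.2,0.25],[0,11,-13.5,16,0,-0.3,0.3],[0,14,-17,16,0,-0.4,0.35],[0,17,-21,16,0,-0.5,0.4]]]'; python3 - <<'E'
from h import *
delta(np.array([575.4,195.6,102])+ax*100,Rins)
E
```

```text
t: 2.1
eef_pos: [349.6, 414.5, 369.0]
ee_rot: [0.246, -0.064, 0.967, 0.035]
force: [1.4, -0.7, 0.7]
grip_width: 85.4
t 2.1 pos [349.6 414.5 369. ] grip 85.4 F [ 1.4 -0.7  0.7] Tq [-0.15  0.5  -0.07]
dcm [ 17.652 -22.747 -18.038] rv [-0.0325 -0.029   0.03  ]
```

```bash
python3 -m pendant '[[[0,3,-3.8,-1,-0.01,-0.01,0.01],[0,6,-7.6,-3,-0.02,-0.02,0.02],[0,9,-11.4,-6,-0.03,-0.03,0.03],[0,12,-15.2,-9,-0.03,-0.03,0.03],[0,15,-19,-13,-0.03,-0.03,0.03],[0,17.65,-22.75,-17,-0.03,-0.03,0.03],[0,17.65,-22.75,-18,-0.03,-0.03,0.03],[0,17.65,-22.75,-18,-0.03,-0.03,0.03]]]'; python3 - <<'E'
from h import *
delta(np.array([575.4,195.6,102])+ax*100,Rins)
M=T();p=cams.camera("wrist"); cv2.imwrite("pics/w1.png",p["color"]); np.savez("w1.npz",M=M,mount=p["mount"],K=p["intrinsics"],z=p["z_map"])
for t in ("plate","foot"):
    for d in nets.cut_out(p,t)[:1]: print(t,d["conf"],d["position"],d["pixels"].sum())
w=cloud(p,M); q=w[150:300:4,100:460:4].reshape(-1,3); q=q[~np.isnan(q[:,0])]
for _ in range(8):
    c=q.mean(0); nv=np.linalg.svd(q-c)[2][2]; nv*=np.sign(nv[2]); q=q[abs((q-c)@nv)<max(2,1*_)] if _>5 else q[abs((q-c)@nv)<12-2*_]
print(c,nv,np.degrees(np.arccos(nv[2])),np.degrees(np.arctan2(-nv[1],-nv[0])),len(q))
E
```

```text
t: 2.9
eef_pos: [524.4, 178.9, 183.2]
ee_rot: [0.254, -0.079, 0.964, 0.019]
force: [-0.5, 0.4, -1.6]
grip_width: 85.3
t 2.9 pos [524.4 178.9 183.2] grip 85.3 F [-0.5  0.4 -1.6] Tq [-0.1   0.57  0.04]
dcm [0.176 0.81  0.537] rv [ 0.0047 -0.0075  0.0103]
plate 0.63 [218.3, 294.1] 31685
foot 0.87 [166.2, 289.6] 56026
[629.19561599 176.36164457  69.81511704] [0.36411162 0.02588219 0.93099562] 21.409450572867357 -175.9340757098476 120
```

View pics/w1.png

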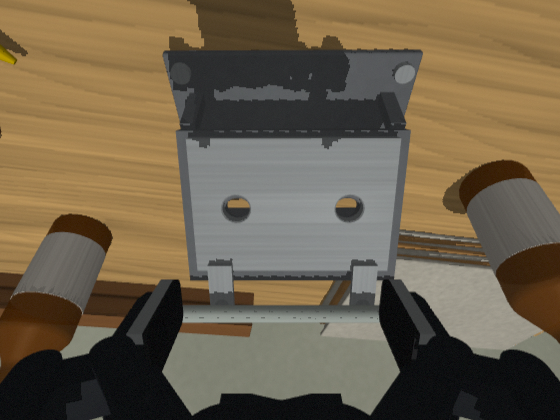

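```bash
python3 - <<'E'
import cv2,numpy as np
im=cv2.imread("pics/w1.png"); a=im[180:235,205:270]; b=im[180:235,317:382]
cv2.imwrite("pics/w1c.png",cv2.resize(np.hstack([a,b]),None,fx=6,fy=6,interpolation=cv2.INTER_NEAREST))
E
```

```text
(no output)
```

View pics/w1c.png

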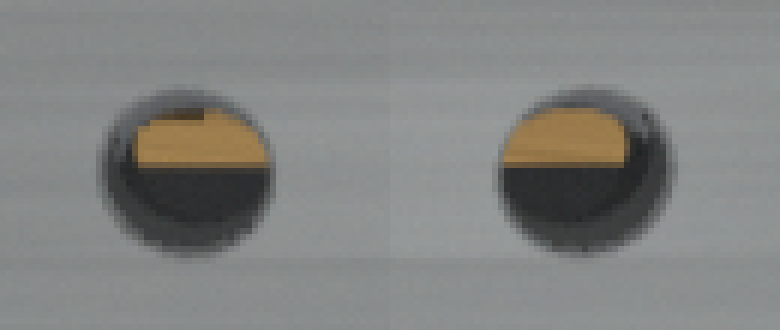

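```bash
python3 - <<'E'
from h import *
d=np.load("w1.npz"); p=dict(mount=d["mount"],intrinsics=d["K"],z_map=d["z"]); M=d["M"]
w=cloud(p,M)
q=w[140:262,215:380].reshape(-1,3); q=q[~np.isnan(q[:,0])]
c=np.median(q,0)
for k in range(8):
    q=q[abs((q-c)@ax)<(15 if k<2 else 3)] if k<2 else q
    if k>=2:
        c=q.mean(0); nv=np.linalg.svd(q-c)[2][2]; nv*=np.sign(nv[2]); q=q[abs((q-c)@nv)<2]
print(c,nv,"tilt",np.degrees(np.arccos(nv[2])),"yaw",np.degrees(np.arctan2(-nv[1],-nv[0])),len(q),abs((q-c)@nv).mean())
H=[]
for uv in ((236.2,208.8),(349.8,208.8)):
    o,dd=ray(p,uv,M); H.append(o+dd*((c-o)@nv)/(dd@nv))
H=np.array(H); v=H[1]-H[0]; print(H.round(1),np.linalg.norm(v),"yaw",np.degrees(np.arctan2(-v[0],v[1])),v[2])
im=cv2.imread("pics/w1.png"); out=[]
for s in (5,6,7):
    g=cv2.resize(im[180:235,205:382],None,fx=4.4,fy=4.4,interpolation=cv2.INTER_NEAREST)
    for h in H:
        for off,dep,col in ((0,0,(0,0,255)),(0,10,(0,255,255)),(s,10,(0,255,0)),(s,26,(255,0,255))):
            a=np.linspace(0,2*np.pi,60); C=h+up*off-ax*dep+11*(np.outer(np.cos(a),up)+np.outer(np.sin(a),Yf))
            uv=(proj(p,C,M)-[205,180]+.5)*4.4; cv2.polylines(g,[np.round(uv).astype(int)],True,col,1)
    out.append(g[:200])
cv2.imwrite("pics/w1o.png",np.vstack(out))
E
```

```text
[567.30869761 197.85822851  98.31688279] [-0.49317031 -0.08253583  0.86600859] tilt 30.001926454429114 yaw 9.500838425829539 18903 0.5238736088867769
[[580.6 151.  101.4]
 [565.7 239.8 101.4]] 90.07868315982951 yaw 9.511695271075341 -0.009855442602713538
```

View pics/w1o.png

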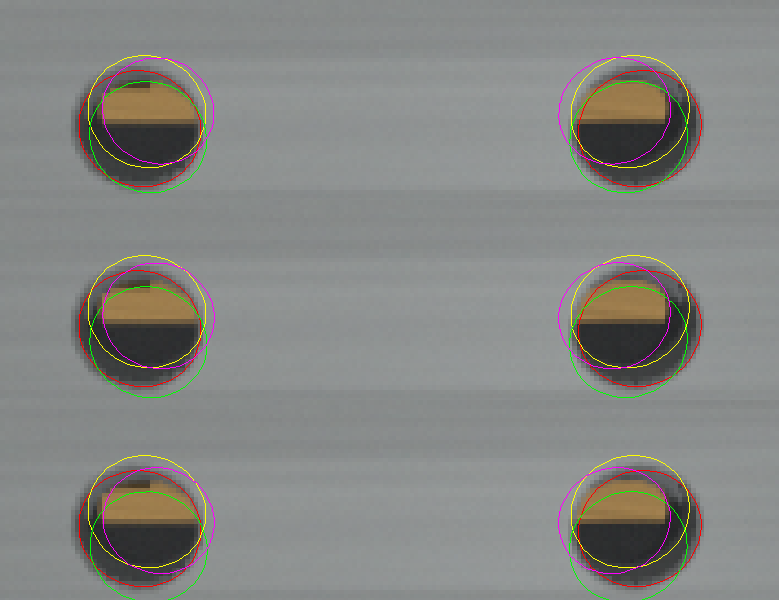

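```bash
sed -i 's/radians(9.9)/radians(9.5)/' h.py; cat >> h.py <<'E'
yr=np.radians(-12.4); Yr=np.array([-np.sin(yr),np.cos(yr),0])
Rdown=tool(np.array([0,0,-1.]),Yr)
E
python3 - <<'E'
from h import *
delta(np.array([575,-112,205.]),Rdown)
E
```

```text
t 3.05 pos [526.4 187.8 189.7] grip 85.0 F [-0.2  0.6  0.7] Tq [-0.08  0.48  0.06]
dcm [  4.855 -29.978   1.53 ] rv [ 0.0083  0.5294 -0.38  ]
```

```bash
python3 -m pendant '[[[0,0,-2,3,0,0.05,-0.05],[0,0.5,-6,5,0,0.18,-0.13],[0,1,-10,5,0,0.3,-0.2],[0,2,-15,5,0,0.4,-0.3],[0,3,-20,4,0,0.48,-0.38],[0,4,-25,3,0,0.53,-0.38],[0,4.85,-30,1.5,0.008,0.53,-0.38],[0,4.85,-30,1.5,0.008,0.53,-0.38]]]'; python3 -m pendant '[[[0.3,0,0,0,0,0,0]]]' 60;  python3 - <<'E'
from h import *
delta(np.array([575,-112,205.]),Rdown)
M=T();p=cams.camera("wrist"); cv2.imwrite("pics/w2.png",p["color"]); np.savez("w2.npz",M=M,mount=p["mount"],K=p["intrinsics"],z=p["z_map"])
w=cloud(p,M)
for c,z0,z1 in (((575,-112),114,128),((561,-175),82,92)):
    q=w.reshape(-1,3); q=q[(np.hypot(q[:,0]-c[0],q[:,1]-c[1])<22)&(q[:,2]>z0)&(q[:,2]<z1)]
    print(len(q),np.median(q,0).round(1),cv2.minEnclosingCircle(q[:,:2].astype(np.float32)))
E
```

```text
t: 3.85
eef_pos: [575.1, -119.7, 205.0]
ee_rot: [0.0, 0.112, 0.994, -0.003]
force: [-0.4, -0.3, -0.3]
grip_width: 85.4
t: 3.95
eef_pos: [575.8, -120.2, 205.4]
ee_rot: [0.001, 0.112, 0.994, -0.003]
force: [-0.4, 1.4, 0.3]
grip_width: 73.4
t 3.95 pos [ 575.8 -120.2  205.4] grip 73.4 F [-0.4  1.4  0.3] Tq [0.08 0.03 0.  ]
dcm [-0.081  0.82  -0.042] rv [0.0059 0.0008 0.0087]
780 [ 573.1 -113.1  119.6] ((574.0224609375, -113.17391967773438), 12.360176086425781)
906 [ 558.8 -176.2   84.9] ((559.5770874023438, -176.5311737060547), 14.815665245056152)
```

View pics/w2.png

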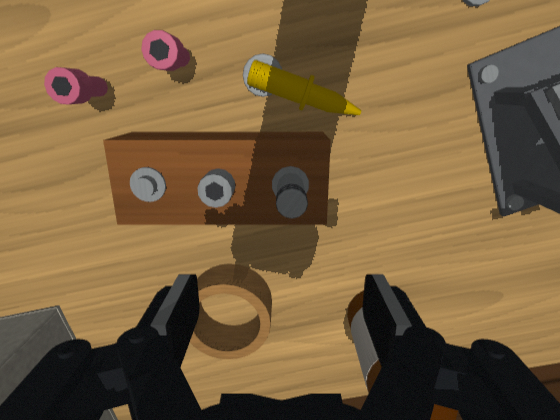

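```bash
python3 -m pendant '[[[0.45,0,0,0,0,0,0],[0.45,0,0,0,0,0,0]]]'; python3 - <<'E'
from h import *
delta(np.array([574,-112.5,78]),Rdown)
E
```

```text
t: 4.2
eef_pos: [577.1, -116.4, 206.6]
ee_rot: [0.002, 0.109, 0.994, -0.002]
force: [-0.1, -0.0, -0.1]
grip_width: 47.0
t 4.2 pos [ 577.1 -116.4  206.6] grip 47.0 F [-0.1 -0.  -0.1] Tq [ 0.03  0.05 -0.03]
dcm [ -0.309   0.393 -12.86 ] rv [0.004  0.0034 0.0026]
```

```bash
python3 -m pendant '[[[0.45,-0.3,0.4,-2,0.004,0.003,0.003],[0.45,-0.3,0.4,-5,0.004,0.003,0.003],[0.45,-0.3,0.4,-6.5,0.004,0.003,0.003],[0.45,-0.3,0.4,-6.5,0.004,0.003,0.003],[0.45,-0.3,0.4,-6.5,0.004,0.003,0.003]]]'; python3 - <<'E'
from h import *
delta(np.array([574,-112.5,78]),Rdown)
M=T();p=cams.camera("wrist"); cv2.imwrite("pics/w3.png",p["color"])
w=cloud(p,M)
for c,z0,z1 in (((575,-112),114,128),((561,-175),82,92)):
    q=w.reshape(-1,3); q=q[(np.hypot(q[:,0]-c[0],q[:,1]-c[1])<22)&(q[:,2]>z0)&(q[:,2]<z1)]
    if len(q): print(len(q),np.median(q,0).round(1),cv2.minEnclosingCircle(q[:,:2].astype(np.float32)))
E
```

```text
t: 4.7
eef_pos: [574.5, -111.9, 142.1]
ee_rot: [0.0, 0.107, 0.994, 0.0]
force: [0.3, -0.7, 0.1]
grip_width: 46.3
t 4.7 pos [ 574.5 -111.9  142.1] grip 46.3 F [ 0.3 -0.7  0.1] Tq [ 0.01 -0.02  0.04]
dcm [-0.051 -0.061 -6.412] rv [ 0.0001  0.0009 -0.0015]
1252 [ 572.6 -112.9  119.6] ((573.9718627929688, -113.06429290771484), 12.340847969055176)
1392 [ 558.8 -175.8   84.9] ((559.6033935546875, -176.39027404785156), 14.950085639953613)
```

View pics/w3.png

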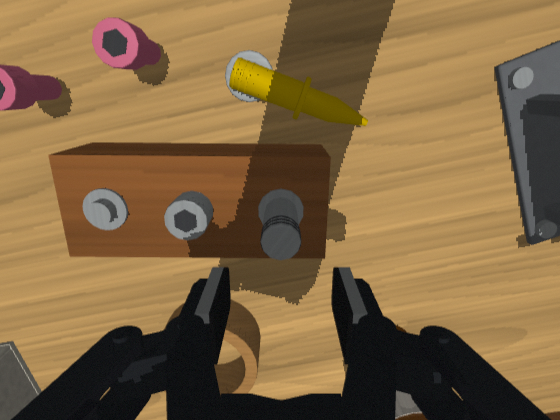

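The grey drift at (280,235) sits centred between the fingers, and the hex-head bolt is at (187,215). I'll descend and grip the drift.

```bash
python3 -m pendant '[[[0.45,-0.05,-0.1,-3,0,0,0],[0.45,-0.05,-0.1,-6,0,0,0],[0.45,-0.05,-0.1,-6.4,0,0,0],[0.45,-0.05,-0.1,-6.4,0,0,0],[1,-0.05,-0.1,-6.4,0,0,0],[1,-0.05,-0.1,-6.4,0,0,0],[1,-0.05,-0.1,-6.4,0,0,0],[1,-0.05,-0.1,-6.4,0,0,0]]]' 70;python3 - <<'E'
from h import *
delta(np.array([574,-112.5,78]),Rdown)
E
```

```text
t: 5.55
eef_pos: [576.7, -113.5, 81.1]
ee_rot: [0.003, 0.107, 0.994, 0.0]
force: [0.1, 0.2, 6.7]
grip_width: 21.4
t 5.55 pos [ 576.7 -113.5   81.1] grip 21.4 F [0.1 0.2 6.7] Tq [0.16 0.17 0.02]
dcm [-0.269  0.097 -0.312] rv [-0.0001  0.0065 -0.0012]
```

```bash
python3 -m pendant '[[[1,0,0,0,0,0,0],[1,0,0,1.5,0,0,0],[1,0,0,4,0,0,0],[1,0,0,7,0,0,0],[1,0,0,11,0,0,0],[1,0,0,15,0,0,0],[1,0,0,16,0,0,0],[1,0,0,16,0,0,0]]]';python3 - <<'E'
from h import *
yL=np.array([570.2,240.2,104.3])
delta(yL+ax*(70+16),Rins)
M=T();p=cams.camera("wrist"); cv2.imwrite("pics/w4.png",p["color"]); p=cams.camera("side"); cv2.imwrite("pics/s4.png",p["color"][100:370,200:460])
E
```

```text
t: 6.35
eef_pos: [577.7, -114.1, 243.2]
ee_rot: [0.005, 0.108, 0.994, 0.001]
force: [-0.1, 0.1, -3.1]
grip_width: 21.5
t 6.35 pos [ 577.7 -114.1  243.2] grip 21.5 F [-0.1  0.1 -3.1] Tq [-0.   -0.05 -0.02]
dcm [-4.99  34.719 -6.444] rv [-0.0155 -0.5162  0.3722]
```

View pics/w4.png

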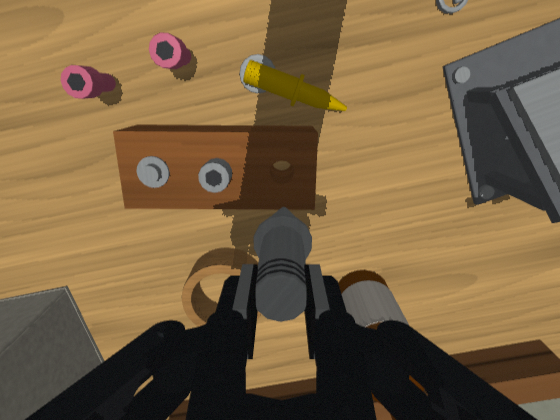

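View pics/s4.png

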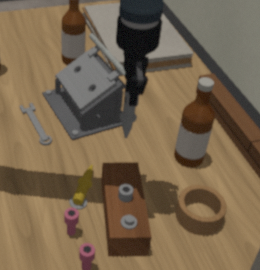

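```bash
python3 -m pendant '[[[1,-0.5,4,1,0,-0.05,0.04],[1,-1,8.5,1.5,0,-0.1,0.08],[1,-1.8,13,1.5,0,-0.2,0.14],[1,-2.5,17.5,1.5,0,-0.3,0.21],[1,-3.2,22,1.5,0,-0.38,0.28],[1,-4,26.5,1,-0.01,-0.45,0.33],[1,-4.8,31,0,-0.015,-0.516,0.372],[1,-5.4,34.7,-2,-0.015,-0.516,0.372]]]' 90; python3 -m pendant '[[[1,0,0,0,0,0,0]]]'; python3 -m pendant '[[[1,0,0,0,0,0,0]]]'; python3 - <<'E'
from h import *
hL=np.array([570.2,240.2,104.3])
delta(hL+ax*96-2.5*up,Rins)
M=T();p=cams.camera("wrist"); cv2.imwrite("pics/w5.png",p["color"]); np.savez("w5.npz",M=M,mount=p["mount"],K=p["intrinsics"],z=p["z_map"])
# handle end in tool frame
z=p["z_map"]; I=np.eye(4); w=cloud(p,I)
for r in range(200,320,15): print(r,[w[r,c].round(0).tolist() for c in (262,281,300)])
E
```

```text
t: 7.25
eef_pos: [516.5, 235.6, 215.9]
ee_rot: [0.252, -0.082, 0.964, 0.021]
force: [1.1, -0.4, -2.5]
grip_width: 20.8
t: 7.35
eef_pos: [510.6, 240.0, 210.0]
ee_rot: [0.249, -0.088, 0.964, 0.019]
force: [0.2, 0.1, -3.1]
grip_width: 20.9
t: 7.45
eef_pos: [507.9, 238.7, 206.2]
ee_rot: [0.246, -0.09, 0.965, 0.017]
force: [0.3, -0.5, -3.0]
grip_width: 20.4
t 7.45 pos [507.9 238.7 206.2] grip 20.4 F [ 0.3 -0.5 -3. ] Tq [-0.24  0.76 -0.03]
dcm [ 1.281 -0.675 -2.004] rv [ 0.0164 -0.0232 -0.0166]
200 [[-6.0, -17.0, 126.0], [-28.0, -1.0, 197.0], [-4.0, 15.0, 119.0]]
215 [[-18.0, -17.0, 119.0], [20.0, -1.0, 15.0], [-17.0, 16.0, 119.0]]
230 [[11.0, -11.0, 16.0], [15.0, -1.0, 6.0], [11.0, 10.0, 16.0]]
245 [[10.0, -11.0, -1.0], [15.0, -1.0, -13.0], [10.0, 9.0, -3.0]]
260 [[11.0, -10.0, -19.0], [15.0, -1.0, -28.0], [10.0, 8.0, -19.0]]
275 [[13.0, -9.0, -37.0], [14.0, -1.0, -38.0], [11.0, 7.0, -34.0]]
290 [[6.0, -9.0, -38.0], [6.0, -1.0, -38.0], [7.0, 7.0, -39.0]]
305 [[-0.0, -9.0, -39.0], [-1.0, -1.0, -39.0], [-0.0, 7.0, -40.0]]
```

View pics/w5.png

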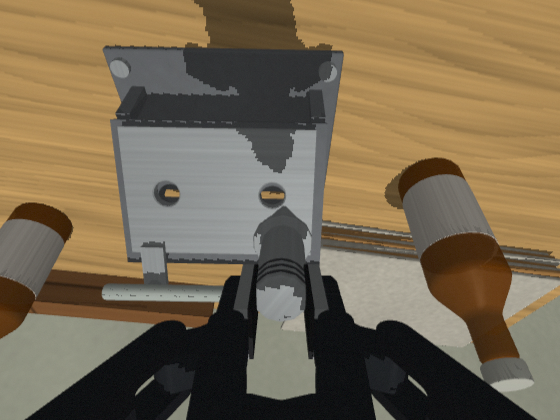

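```bash
cat >> h.py <<'E'
hL=np.array([570.2,240.2,104.3]); hR=hL-90*Yf
E
python3 - <<'E'
from h import *
d=np.load("w5.npz"); p=dict(mount=d["mount"],intrinsics=d["K"],z_map=d["z"]); w=cloud(p,np.eye(4)).reshape(-1,3)
q=w[(abs(w[:,2]+38.5)<2.5)&(abs(w[:,0])<20)&(abs(w[:,1])<13)]; print(len(q),q.mean(0),cv2.minEnclosingCircle(q[:,:2].astype(np.float32)))
q=w[(w[:,2]>-30)&(w[:,2]<0)&(abs(w[:,1]+.7)<8)&(w[:,0]>5)&(w[:,0]<20)]
from scipy.optimize import least_squares
s=least_squares(lambda v:np.hypot(q[:,0]-v[0]-v[2]*q[:,2],q[:,1]-v[1]-v[3]*q[:,2])-12,[3,0,0,0],loss="soft_l1").x; print("axis",s,len(q))
delta(hL+ax*80-2.5*up-Rins@[3,-0.7,18.5],Rins)
print(hR)
E
```

```text
2284 [  4.87181909  -0.85370694 -39.17001735] ((3.5128021240234375, -0.09032884985208511), 15.913426399230957)
axis [ 3.04242898 -0.38699282  0.00939253  0.02142222] 924
t 7.5 pos [507.5 238.8 205.9] grip 20.4 F [-0.8  0.7 -3.2] Tq [-0.14  0.92  0.05]
dcm [ 1.446 -0.598 -1.605] rv [ 0.0158 -0.024  -0.0165]
[585.05428453 151.43429586 104.3       ]
```

```bash
python3 -m pendant '[[[1,0.7,-0.3,-0.8,0.008,-0.012,-0.008],[1,1.45,-0.6,-1.6,0.016,-0.024,-0.016],[1,1.45,-0.6,-1.6,0.016,-0.024,-0.016],[1,1.45,-0.6,-1.6,0.016,-0.024,-0.016],[1,1.45,-0.6,-1.6,0.016,-0.024,-0.016],[1,1.45,-0.6,-1.6,0.016,-0.024,-0.016]]]'; python3 - <<'E'
from h import *
delta(hL+ax*80-2.5*up-Rins@[3,-0.7,18.5],Rins)
M=T();p=cams.camera("wrist"); cv2.imwrite("pics/w6.png",p["color"][130:300,180:380]); s=cams.camera("side"); cv2.imwrite("pics/s6.png",cv2.resize(s["color"][100:250,200:380],None,fx=4,fy=4,interpolation=cv2.INTER_CUBIC))
t=cams.camera("top"); cv2.imwrite("pics/t6.png",cv2.resize(t["color"][140:260,180:330],None,fx=5,fy=5,interpolation=cv2.INTER_CUBIC))
delta(hL+ax*80-2.5*up-Rins@[3,-0.7,18.5],Rins)
E
```

```text
t: 8.1
eef_pos: [522.3, 233.1, 190.7]
ee_rot: [0.258, -0.08, 0.962, 0.022]
force: [-0.5, 0.6, -2.6]
grip_width: 20.3
t 8.1 pos [522.3 233.1 190.7] grip 20.3 F [-0.5  0.6 -2.6] Tq [-0.1   0.8  -0.04]
dcm [-0.039 -0.023 -0.084] rv [-0.0012  0.0007 -0.0004]
t 8.25 pos [522.1 233.1 190.4] grip 20.4 F [ 0.2  0.4 -3. ] Tq [-0.15  0.87 -0.01]
dcm [-0.017 -0.031 -0.053] rv [-0.0009  0.0005 -0.0008]
```

View pics/s6.png

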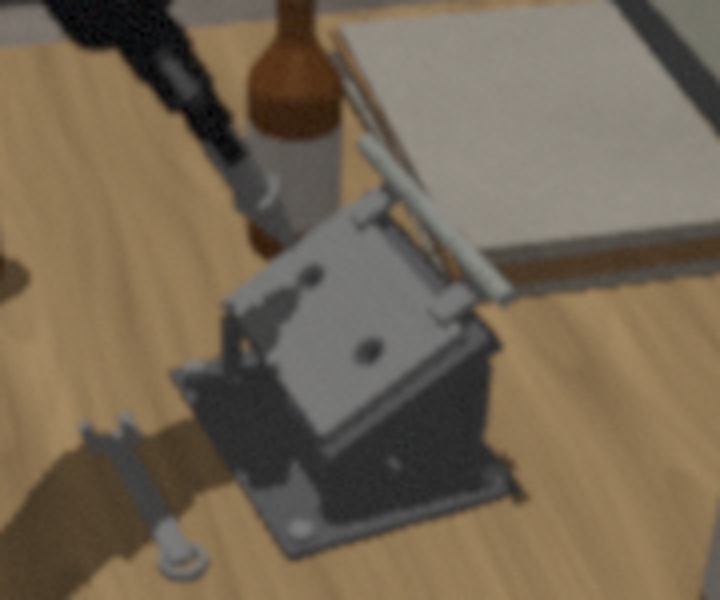

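View pics/w6.png

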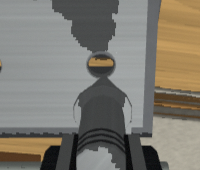

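```bash
python3 -m pendant '[[[1,0.5,0.07,-0.9,0,0,0],[1,1,0.15,-1.8,0,0,0],[1,1.46,0.22,-2.65,0,0,0],[1,1.46,0.22,-2.65,0,0,0],[1,1.46,0.22,-2.65,0,0,0]]]'; python3 - <<'E'
from h import *
delta(hL+ax*50-2.5*up-Rins@[3,-0.7,18.5],Rins)
p=cams.camera("wrist"); cv2.imwrite("pics/w7.png",cv2.resize(p["color"][130:300,180:380],None,fx=3,fy=3)); s=cams.camera("side"); cv2.imwrite("pics/s7.png",cv2.resize(s["color"][130:210,230:330],None,fx=6,fy=6,interpolation=cv2.INTER_CUBIC))
E
```

```text
t: 8.75
eef_pos: [536.6, 234.8, 163.0]
ee_rot: [0.258, -0.08, 0.963, 0.021]
force: [-0.1, -0.1, -2.0]
grip_width: 20.7
t 8.75 pos [536.6 234.8 163. ] grip 20.7 F [-0.1 -0.1 -2. ] Tq [-0.12  0.81 -0.01]
dcm [0.014 0.053 0.091] rv [ 0.0009 -0.0005 -0.0003]
```

View pics/s7.png

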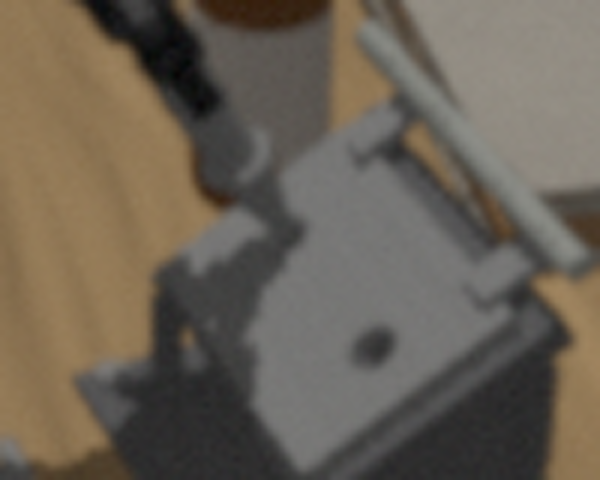

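View pics/w7.png

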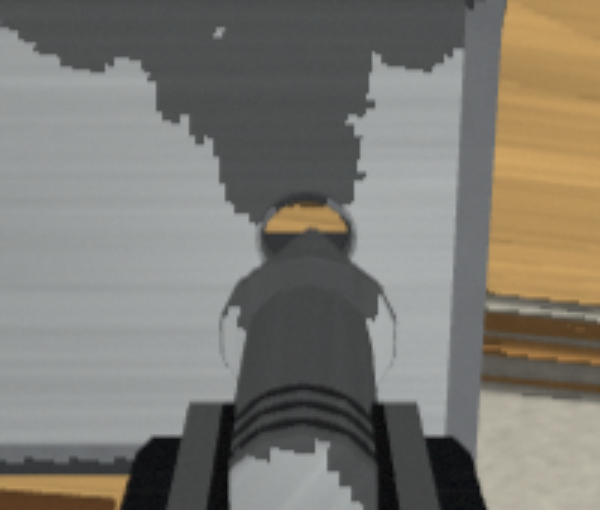

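```bash
python3 -m pendant '[[[1,0.3,0,-0.3,0,0,0],[1,0.55,0.05,-0.7,0,0,0],[1,0.79,0.11,-1.07,0,0,0],[1,0.79,0.11,-1.07,0,0,0]]]' 100; python3 - <<'E'
from h import *
delta(hL+ax*36-1.5*up-Rins@[3,0.0,18.5],Rins)
p=cams.camera("wrist"); cv2.imwrite("pics/w8.png",cv2.resize(p["color"][130:300,180:380],None,fx=3,fy=3))
E
```

```text
t: 9.25
eef_pos: [544.6, 236.1, 152.4]
ee_rot: [0.258, -0.08, 0.963, 0.021]
force: [0.7, -0.8, -3.0]
grip_width: 20.5
t 9.25 pos [544.6 236.1 152.4] grip 20.5 F [ 0.7 -0.8 -3. ] Tq [-0.14  0.85 -0.05]
dcm [ 0.    -0.018 -0.016] rv [ 0.0004 -0.0002 -0.0005]
```

View pics/w8.png

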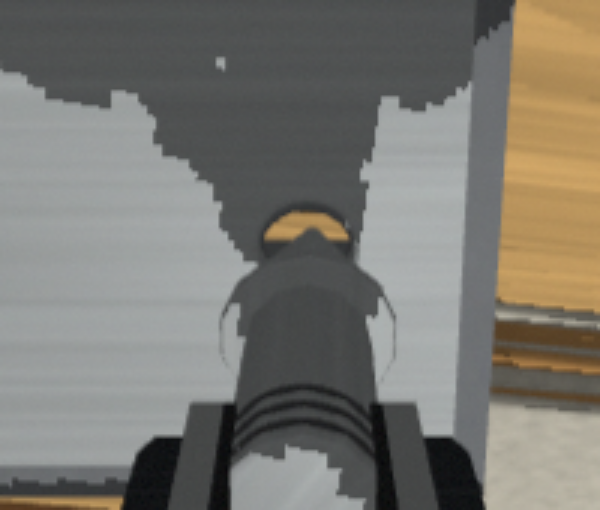

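```bash
cat >> h.py <<'E'
R2=R.from_rotvec(0.015*Rins[:,0]).as_matrix()@Rins
E
python3 - <<'E'
from h import *
for k,e in ((36,-1.5),(22,0),(10,0),(0,0)):
    # drift axis passes tool (3,-0.4+.015 z)
    print(k); delta(hL+ax*k+e*up-R2@[3,0,18.5],R2)
E
```

```text
36
t 9.3 pos [544.6 236.2 152.6] grip 20.2 F [-0.7 -0.5 -3.2] Tq [-0.13  0.82  0.03]
dcm [-0.005 -0.001 -0.04 ] rv [-0.0126 -0.0022 -0.008 ]
22
t 9.3 pos [544.6 236.2 152.6] grip 20.2 F [-0.7 -0.5 -3.2] Tq [-0.13  0.82  0.03]
dcm [ 0.813  0.136 -1.178] rv [-0.0126 -0.0022 -0.008 ]
10
t 9.3 pos [544.6 236.2 152.6] grip 20.2 F [-0.7 -0.5 -3.2] Tq [-0.13  0.82  0.03]
dcm [ 1.405  0.235 -2.217] rv [-0.0126 -0.0022 -0.008 ]
0
t 9.3 pos [544.6 236.2 152.6] grip 20.2 F [-0.7 -0.5 -3.2] Tq [-0.13  0.82  0.03]
dcm [ 1.898  0.317 -3.083] rv [-0.0126 -0.0022 -0.008 ]
```

```bash
python3 -m pendant '[[[1,0.1,0.02,-0.1,-0.012,-0.002,-0.008],[1,0.4,0.07,-0.6,-0.012,-0.002,-0.008],[1,0.81,0.14,-1.18,-0.012,-0.002,-0.008],[1,0.81,0.14,-1.18,-0.012,-0.002,-0.008]]]'; python3 - <<'E'
from h import *
delta(hL+ax*10-R2@[3,0,18.5],R2)
p=cams.camera("wrist"); cv2.imwrite("pics/w9.png",cv2.resize(p["color"][130:300,180:380],None,fx=3,fy=3))
E
```

```text
t: 9.7
eef_pos: [552.1, 237.2, 139.2]
ee_rot: [0.258, -0.078, 0.963, 0.014]
force: [0.1, 0.5, -4.9]
grip_width: 20.4
t 9.7 pos [552.1 237.2 139.2] grip 20.4 F [ 0.1  0.5 -4.9] Tq [-0.07  1.34  0.1 ]
dcm [ 0.661  0.134 -0.874] rv [ 0.0008 -0.0019 -0.0002]
```

View pics/w9.png

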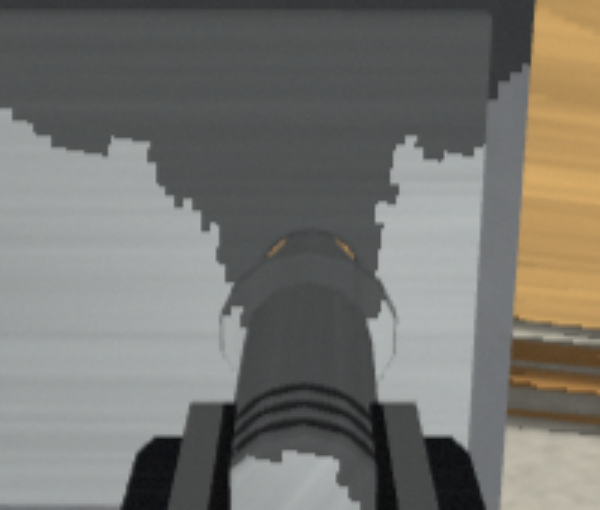

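```bash
python3 -m pendant '[[[1,0.25,0.05,-0.35,0,0,0],[1,0.45,0.09,-0.6,0,0,0],[1,0.66,0.13,-0.87,0,0,0],[1,0.66,0.13,-0.87,0,0,0]]]'; python3 - <<'E'
from h import *
delta(hL+ax*0-R2@[3,0,18.5],R2)
M=T(); print("e along up",(M[:3,3]-(hL-R2@[3,0,18.5]))@up,"y",(M[:3,3]-(hL-R2@[3,0,18.5]))@Yf,"ax",(M[:3,3]-(hL-R2@[3,0,18.5]))@ax)
E
```

```text
t: 10.15
eef_pos: [558.8, 238.4, 130.3]
ee_rot: [0.258, -0.078, 0.963, 0.014]
force: [0.6, 1.0, -5.2]
grip_width: 20.2
t 10.15 pos [558.8 238.4 130.3] grip 20.2 F [ 0.6  1.  -5.2] Tq [-0.07  1.2   0.07]
dcm [ 0.478  0.094 -0.85 ] rv [ 0.001  -0.0018 -0.0001]
e along up 0.03412377839625111 y -0.1373854711474456 ax 9.790375938890456
```

```bash
python3 -m pendant '[[[1,0.2,0.03,-0.35,0,0,0],[1,0.3,0.06,-0.55,0,0,0],[1,0.4,0.08,-0.7,0,0,0],[1,0.44,0.09,-0.8,0,0,0],[1,0.44,0.09,-0.8,0,0,0]]]'; python3 - <<'E'
from h import *
delta(hL+ax*0-R2@[3,0,18.5],R2)
p=cams.camera("wrist"); cv2.imwrite("pics/w10.png",cv2.resize(p["color"][130:300,180:380],None,fx=3,fy=3))
s=cams.camera("side"); cv2.imwrite("pics/s10.png",cv2.resize(s["color"][130:230,230:340],None,fx=5,fy=5,interpolation=cv2.INTER_CUBIC))
E
```

```text
t: 10.65
eef_pos: [563.0, 239.2, 122.6]
ee_rot: [0.257, -0.078, 0.963, 0.014]
force: [-6.4, -2.5, 5.6]
grip_width: 20.2
t 10.65 pos [563.  239.2 122.6] grip 20.2 F [-6.4 -2.5  5.6] Tq [-0.44  1.57 -0.14]
dcm [ 0.061  0.014 -0.075] rv [ 0.0013 -0.0024  0.0003]
```

View pics/w10.png

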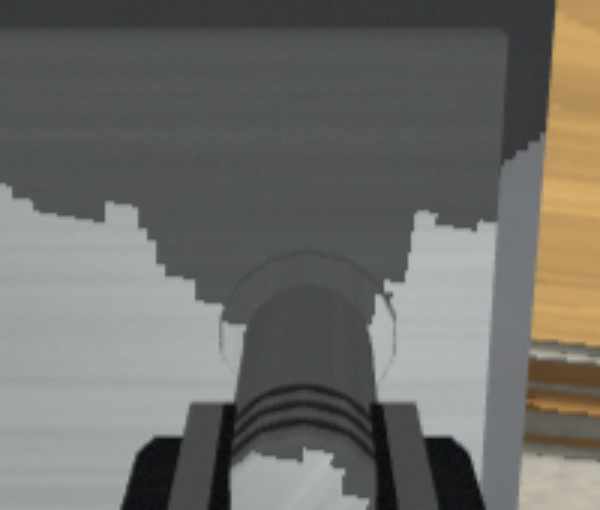

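View pics/s10.png

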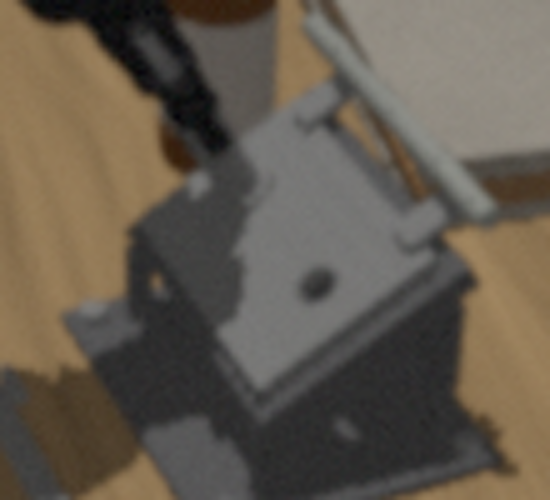

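```bash
python3 -m pendant '[[[1,0.1,0.01,-0.15,0,0,0],[1,0.15,0.02,-0.25,0,0,0],[1,0.15,0.02,-0.25,0,0,0],[1,0.15,0.02,-0.25,0,0,0]]]'; python3 - <<'E'
from h import *
delta(hL+ax*0-R2@[3,0,18.5],R2)
E
```

```text
t: 11.15
eef_pos: [564.0, 239.6, 122.7]
ee_rot: [0.257, -0.077, 0.963, 0.014]
force: [-26.5, -7.5, 30.3]
grip_width: 20.5
t 11.15 pos [564.  239.6 122.7] grip 20.5 F [-26.5  -7.5  30.3] Tq [-1.3   2.3  -0.55]
dcm [-0.045 -0.022 -0.085] rv [ 0.0001 -0.0029  0.0013]
```

```bash
python3 -m pendant '[[[1,-0.1,-0.02,0.12,0,0,0],[1,-0.1,-0.02,0.12,0,0,0]]]'; python3 -m pendant '[[[0.5,0,0,0,0,0,0],[0.5,0,0,0,0,0,0],[0.5,0,0,0,0,0,0]]]'; python3 - <<'E'
from h import *
delta(hL+ax*60-R2@[3,0,18.5],Rins)
p=cams.camera("wrist"); cv2.imwrite("pics/w11.png",cv2.resize(p["color"][130:300,80:380],None,fx=2.6,fy=2.6))
E
```

```text
t: 11.35
eef_pos: [563.4, 239.6, 124.6]
ee_rot: [0.258, -0.077, 0.963, 0.015]
force: [-0.9, -0.4, -3.1]
grip_width: 20.7
t: 11.65
eef_pos: [564.8, 240.5, 125.6]
ee_rot: [0.259, -0.077, 0.963, 0.015]
force: [0.5, -0.3, -0.6]
grip_width: 42.7
t 11.65 pos [564.8 240.5 125.6] grip 42.7 F [ 0.5 -0.3 -0.6] Tq [-0.12  0.49  0.01]
dcm [-3.083 -0.603  4.818] rv [0.0101 0.0027 0.0084]
```

View pics/w11.png

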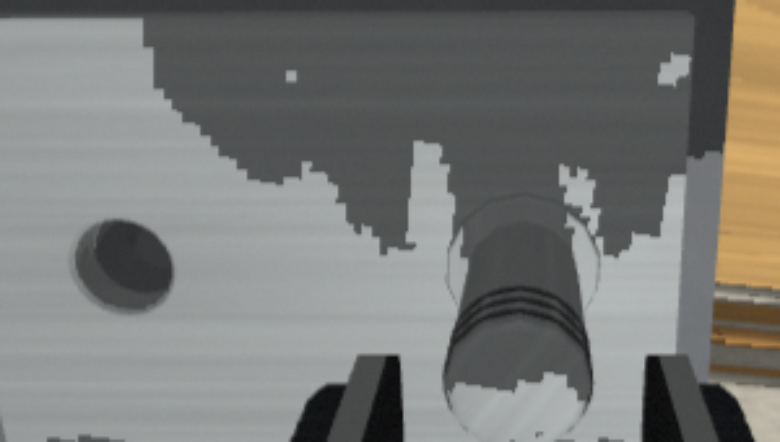

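```bash
python3 -m pendant '[[[0.5,-0.5,-0.1,0.87,0,0,0],[0.5,-1.5,-0.25,2.6,0,0,0],[0.5,-3,-0.5,5.2,0.01,0,0.01],[0.5,-4.4,-2.5,7.8,0.01,0,0.01],[0.5,-5.2,-4.5,9,0.01,0,0.01],[0.5,-5.2,-4.5,9,0.01,0,0.01],[0.5,-5.2,-4.5,9,0.01,0,0.01],[0.5,-5.2,-4.5,9,0.01,0,0.01]]]'; python3 -m pendant '[[[0.5,0,0,0,0,0,0]]]'; python3 - <<'E'
from h import *
delta(np.array([559.5,-176.3,205]),Rdown)
M=T();p=cams.camera("wrist"); cv2.imwrite("pics/w12.png",p["color"]); np.savez("w12.npz",M=M,mount=p["mount"],K=p["intrinsics"],z=p["z_map"])
w=cloud(p,M); q=w.reshape(-1,3)
r=q-hL; a=r@ax; rr=r-np.outer(a,ax); m=(a>50)&(a<70)&(np.linalg.norm(rr,axis=1)<25); q2=r[m]; print("handle end: height",np.median(q2@ax),"up",cv2.minEnclosingCircle(np.c_[q2@up,q2@Yf].astype(np.float32)),m.sum())
s=cams.camera("side"); cv2.imwrite("pics/s12.png",cv2.resize(s["color"][130:230,230:340],None,fx=5,fy=5,interpolation=cv2.INTER_CUBIC))
E
```

```text
t: 12.5
eef_pos: [512.5, 195.9, 215.1]
ee_rot: [0.259, -0.081, 0.962, 0.021]
force: [-0.0, -0.3, -0.4]
grip_width: 42.7
t: 12.6
eef_pos: [512.4, 196.4, 214.4]
ee_rot: [0.259, -0.082, 0.962, 0.021]
force: [-0.8, -0.3, 0.3]
grip_width: 42.9
t 12.6 pos [512.4 196.4 214.4] grip 42.9 F [-0.8 -0.3  0.3] Tq [-0.04  0.56 -0.03]
dcm [  4.715 -37.275  -0.945] rv [ 0.0148  0.528  -0.3771]
handle end: height 59.25008708666924 up ((-5.8234124183654785, -0.39919546246528625), 12.280513763427734) 928
```

View pics/w12.png

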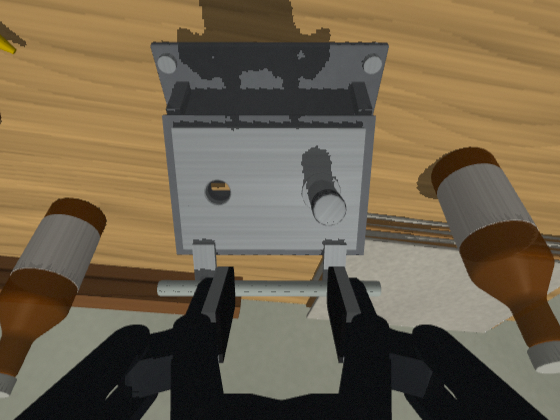

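View pics/s12.png

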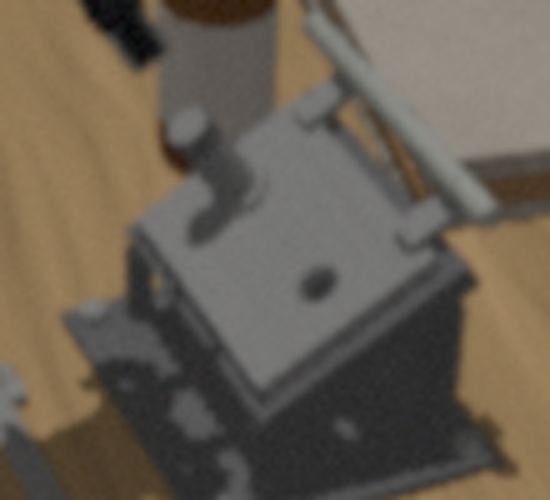

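```bash
python3 - <<'E'
from h import *
from scipy.optimize import least_squares
d=np.load("w12.npz"); p=dict(mount=d["mount"],intrinsics=d["K"],z_map=d["z"]); M=d["M"]
q=cloud(p,M).reshape(-1,3); r=q-hL; B=np.c_[up,Yf,ax]; l=r@B
m=(l[:,2]>9)&(l[:,2]<54)&(np.hypot(l[:,0]+4,l[:,1])<22); s=l[m]; print(len(s))
f=least_squares(lambda v:np.hypot(s[:,0]-v[0]-v[2]*s[:,2],s[:,1]-v[1]-v[3]*s[:,2])-12,[0,0,0,0],loss="soft_l1").x; print("axis",f)
m=(abs(l[:,2])<4)&(l[:,0]>-40)&(l[:,0]<20)&(l[:,1]<-20)&(l[:,1]>-70); print("plate h",np.median(l[m,2]))
# collar top
m=(l[:,2]>1.5)&(l[:,2]<7)&(np.hypot(l[:,0],l[:,1])<20); 
for a,b in ((-20,-8),(-8,0),(0,8),(8,20)):
    k=m&(l[:,0]>a)&(l[:,0]<b)&(abs(l[:,1])<17); print(a,b,k.sum(),np.median(l[k],0) if k.sum() else None)
im=cv2.imread("pics/w12.png"); cv2.imwrite("pics/w12c.png",cv2.resize(im[140:240,190:370],None,fx=4.4,fy=4.4,interpolation=cv2.INTER_NEAREST))
E
```

```text
374
axis [-1.99275737 -0.02206626 -0.06220425 -0.00294399]
plate h -0.2243430923563584
-20 -8 262 [-14.11777267  -0.61984567   4.00213854]
-8 0 83 [ -4.91481638 -13.00027047   4.54449177]
0 8 55 [  3.80923958 -12.8336041    5.05199167]
8 20 8 [  9.36011808 -10.09645811   5.31554563]
```

View pics/w12c.png

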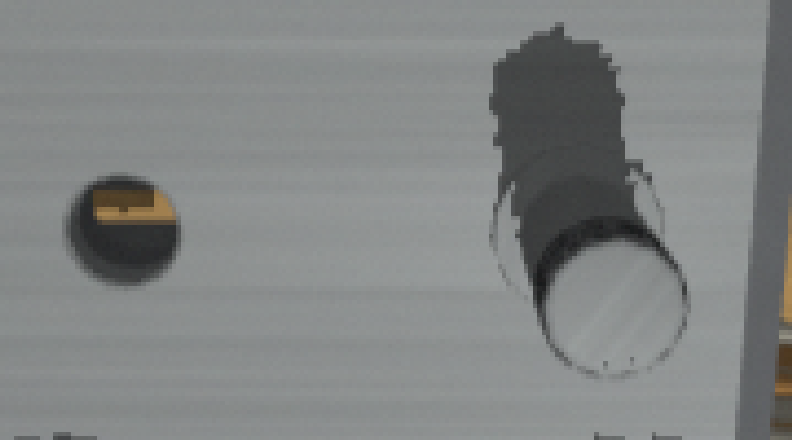

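```bash
cat >> h.py <<'E'
B=np.c_[up,Yf,ax]
Rt=R.from_rotvec(-0.06*Yf).as_matrix()@Rins
def loc(h=hL):
    M=T(); print("local(up,y,ax) of TCP",((M[:3,3]-h)@B).round(2))
E
python3 - <<'E'
from h import *
delta(hL+B@[-2-.062*80,-0.1,80],Rt)
delta(hL+B@[-2-.062*20,-0.1,20],Rt)
E
```

```text
t 12.7 pos [512.3 196.4 214.3] grip 42.5 F [ 0.5 -0.1  0. ] Tq [-0.09  0.59 -0.06]
dcm [ 1.251  3.614 -4.423] rv [ 0.0124 -0.0576 -0.0032]
t 12.7 pos [512.3 196.4 214.3] grip 42.5 F [ 0.5 -0.1  0. ] Tq [-0.09  0.59 -0.06]
dcm [ 4.528  4.162 -9.433] rv [ 0.0124 -0.0576 -0.0032]
```

```bash
python3 -m pendant '[[[0.5,0,1.8,0,0,-0.02,0],[0.5,0.2,3.6,-2,0.012,-0.058,-0.003],[0.5,1.25,3.6,-4.4,0.012,-0.058,-0.003],[0.5,1.25,3.6,-4.4,0.012,-0.058,-0.003],[0.5,2.9,3.9,-7,0.012,-0.058,-0.003],[0.5,4.53,4.16,-9.43,0.012,-0.058,-0.003],[0.5,4.53,4.16,-9.43,0.012,-0.058,-0.003],[0.5,4.53,4.16,-9.43,0.012,-0.058,-0.003]]]'; python3 - <<'E'
from h import *
delta(hL+B@[-2-.062*20,-0.1,20],Rt);loc()
p=cams.camera("wrist"); cv2.imwrite("pics/w13.png",cv2.resize(p["color"][130:300,80:380],None,fx=2.6,fy=2.6))
E
```

```text
t: 13.5
eef_pos: [557.8, 237.4, 120.1]
ee_rot: [0.287, -0.079, 0.954, 0.023]
force: [1.0, 0.1, 0.9]
grip_width: 43.1
t 13.5 pos [557.8 237.4 120.1] grip 43.1 F [1.  0.1 0.9] Tq [-0.06  0.59 -0.05]
dcm [-0.025  0.056 -0.011] rv [0.002  0.0002 0.0008]
local(up,y,ax) of TCP [-3.06 -0.69 20.02]
```

View pics/w13.png

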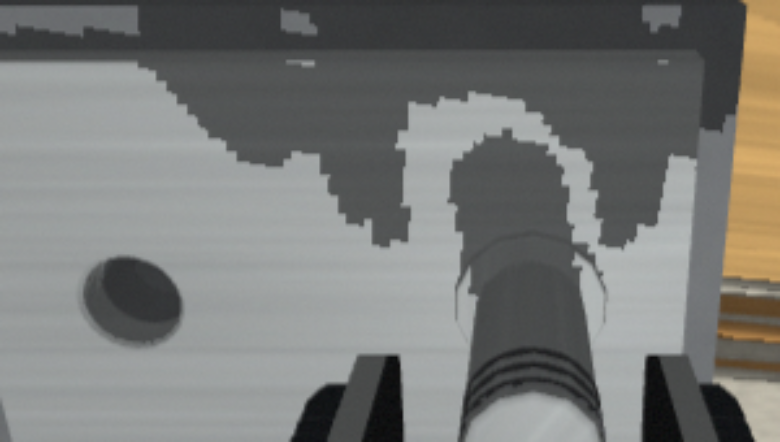

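```bash
python3 -m pendant '[[[1,0,0.03,0,0,0,0],[1,0,0.03,0,0,0,0],[1,0,0.03,0,0,0,0],[1,0,0.03,0,0,0,0]]]' 60; python3 - <<'E'
from h import *
loc()
E
python3 -m pendant '[[[1,0.1,0.02,0.05,-0.005,0.03,0],[1,0.19,0.03,0.11,-0.01,0.06,0],[1,0.25,0.04,0,-0.01,0.06,0],[1,0.34,0.06,-0.15,-0.01,0.06,0],[1,0.34,0.06,-0.15,-0.01,0.06,0]]]' ; python3 - <<'E'
from h import *
delta(hL,Rins);loc()
p=cams.camera("wrist"); cv2.imwrite("pics/w14.png",cv2.resize(p["color"][130:300,80:380],None,fx=2.6,fy=2.6))
E
```

```text
t: 13.95
eef_pos: [558.7, 239.3, 123.1]
ee_rot: [0.288, -0.079, 0.954, 0.025]
force: [-3.7, -1.5, 7.8]
grip_width: 21.4
local(up,y,ax) of TCP [-0.52  1.01 22.05]
t: 14.45
eef_pos: [561.5, 239.9, 123.8]
ee_rot: [0.26, -0.079, 0.962, 0.023]
force: [-17.3, -6.1, 22.6]
grip_width: 21.3
t 14.45 pos [561.5 239.9 123.8] grip 21.3 F [-17.3  -6.1  22.6] Tq [-0.83  1.34 -0.36]
dcm [ 0.867  0.025 -1.95 ] rv [-0.0038  0.0033  0.0011]
local(up,y,ax) of TCP [ 2.31  1.18 21.18]
```

View pics/w14.png

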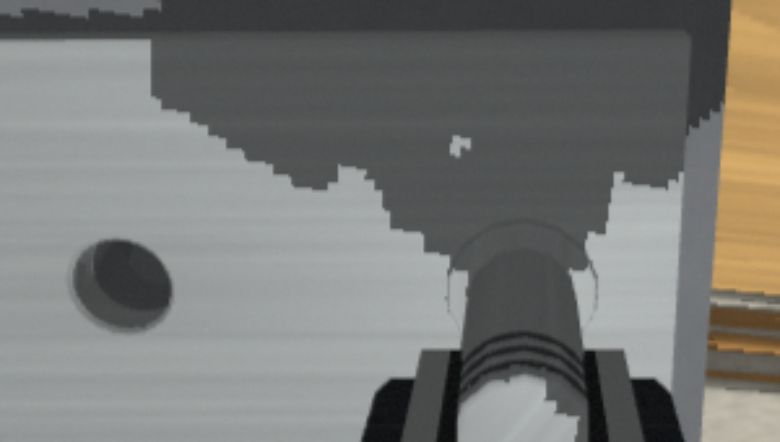

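```bash
cat >> h.py <<'E'
from scipy.optimize import least_squares
def driftfit(p,M,h=hL,lo=9,hi=54):
    l=(cloud(p,M).reshape(-1,3)-h)@B
    s=l[(l[:,2]>lo)&(l[:,2]<hi)&(np.hypot(l[:,0]+2,l[:,1])<18)&(l[:,0]<3)]
    f=least_squares(lambda v:np.hypot(s[:,0]-v[0]-v[2]*s[:,2],s[:,1]-v[1]-v[3]*s[:,2])-12,[0,0,0,0],loss="soft_l1").x
    e=l[(l[:,2]>55)&(l[:,2]<66)&(np.hypot(l[:,0]+3,l[:,1])<16)]
    k=(l[:,2]>2)&(l[:,2]<7)&(np.hypot(l[:,0]+1,l[:,1])<18)&(np.hypot(l[:,0]+1,l[:,1])>13.5)
    c=l[k]; A=np.c_[np.ones(len(c)),c[:,:2]]; g=np.linalg.lstsq(A,c[:,2],rcond=None)[0] if len(c)>10 else None
    pl=l[(abs(l[:,2])<4)&(l[:,0]>-40)&(l[:,0]<20)&(l[:,1]<-25)&(l[:,1]>-70)]
    print("axis",f.round(3),len(s),"end h",np.median(e[:,2]).round(2) if len(e) else None,"collar plane",g,len(c),"plate h",np.median(pl[:,2]).round(2))
E
python3 - <<'E'
from h import *
M=T();p=cams.camera("wrist"); driftfit(p,M)
d=np.load("w12.npz"); driftfit(dict(mount=d["mount"],intrinsics=d["K"],z_map=d["z"]),d["M"])
E
```

```text
axis [ 0.484 -0.01  -0.012  0.001] 1951 end h 58.6 collar plane [ 3.62046309e+00  2.00157839e-03 -3.31421004e-03] 548 plate h -0.17
axis [-1.993 -0.022 -0.062 -0.003] 374 end h 59.31 collar plane [4.84658361 0.05748243 0.00673056] 313 plate h -0.23
```

```bash
python3 -m pendant '[[[0.5,0.1,0.02,-0.17,0,0,0],[0.5,0.1,0.02,-0.17,0,0,0],[0.5,0.1,0.02,-0.17,0,0,0]]]'; python3 - <<'E'
from h import *
loc();M=T();p=cams.camera("wrist"); driftfit(p,M);delta(hL,Rins)
E
```

```text
t: 14.85
eef_pos: [562.4, 240.2, 122.0]
ee_rot: [0.26, -0.079, 0.962, 0.023]
force: [0.0, 0.6, 0.4]
grip_width: 42.6
local(up,y,ax) of TCP [ 2.17  1.31 19.23]
axis [-1.198e+00 -1.700e-02 -8.000e-03  1.000e-03] 1802 end h 58.69 collar plane [ 3.78742668e+00  5.35992813e-03 -3.55655900e-04] 694 plate h -0.15
t 14.9 pos [562.3 240.1 121.9] grip 42.9 F [-0.6 -0.3 -0.1] Tq [-0.11  0.54  0.03]
dcm [ 0.786  0.007 -1.757] rv [-0.0038  0.0035  0.0008]
```

```bash
python3 -m pendant '[[[0.5,-0.5,-0.08,0.87,0,0,0],[0.5,-1.5,-0.25,2.6,0,0,0],[0.5,-3,-0.5,5.2,0,0,0],[0.5,-4.4,-2.5,7.8,0,0,0],[0.5,-5.2,-4.5,9,0,0,0],[0.5,-5.2,-4.5,9,0,0,0],[0.5,-5.2,-4.5,9,0,0,0]]]'; python3 - <<'E'
from h import *
delta(np.array([559.5,-176.3,205]),Rdown)
M=T();p=cams.camera("wrist"); cv2.imwrite("pics/w15.png",p["color"]); np.savez("w15.npz",M=M,mount=p["mount"],K=p["intrinsics"],z=p["z_map"])
driftfit(p,M)
cv2.imwrite("pics/w15c.png",cv2.resize(p["color"][140:240,160:370],None,fx=3.8,fy=3.8,interpolation=cv2.INTER_NEAREST))
E
```

```text
t: 15.6
eef_pos: [510.4, 195.2, 212.4]
ee_rot: [0.26, -0.079, 0.962, 0.024]
force: [0.4, 0.2, -0.4]
grip_width: 42.7
t 15.6 pos [510.4 195.2 212.4] grip 42.7 F [ 0.4  0.2 -0.4] Tq [-0.14  0.59  0.01]
dcm [  4.914 -37.148  -0.739] rv [ 0.0091  0.5319 -0.3706]
axis [-1.314  0.084 -0.008 -0.004] 492 end h 58.63 collar plane [ 3.59109186 -0.00374137  0.00503498] 302 plate h -0.28
```

View pics/w15c.png

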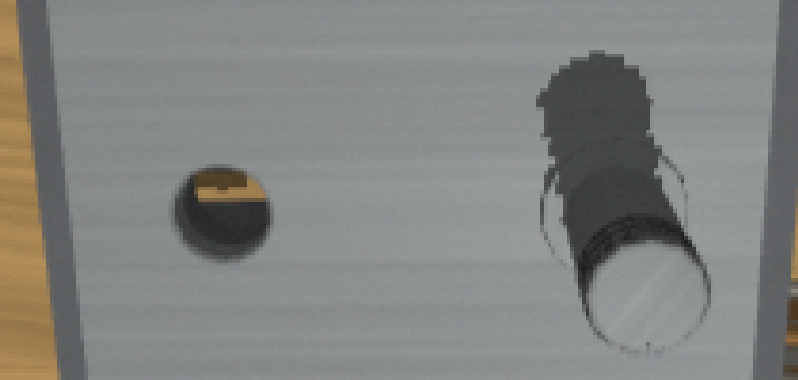

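```bash
python3 - <<'E'
from h import *
d=np.load("w15.npz"); p=dict(mount=d["mount"],intrinsics=d["K"],z_map=d["z"]); M=d["M"]
o,dd=ray(p,(218.2,195.55),M); c=hL-0.28*ax; X=o+dd*((c-o)@ax)/(dd@ax); print("plate hole R local",((X-hR)@B).round(2))
im=cv2.imread("pics/w15.png"); out=[]
hp=X
for s in (-0.5,0.5,1.5,2.5):
    g=cv2.resize(im[180:214,200:237],None,fx=10,fy=8.8,interpolation=cv2.INTER_NEAREST)
    for off,dep,col in ((0,0,(0,0,255)),(s,10,(0,255,0)),(s,26,(255,0,255))):
        a=np.linspace(0,2*np.pi,60); C=hp+up*off-ax*dep+11*(np.outer(np.cos(a),up)+np.outer(np.sin(a),Yf))
        uv=(proj(p,C,M)-[200,180]+.5)*[10,8.8]; cv2.polylines(g,[np.round(uv).astype(int)],True,col,1)
    out.append(g)
cv2.imwrite("pics/w15o.png",np.vstack([np.hstack(out[:2]),np.hstack(out[2:])]))
E
```

```text
plate hole R local [-0.85  0.14 -0.28]
```

View pics/w15o.png

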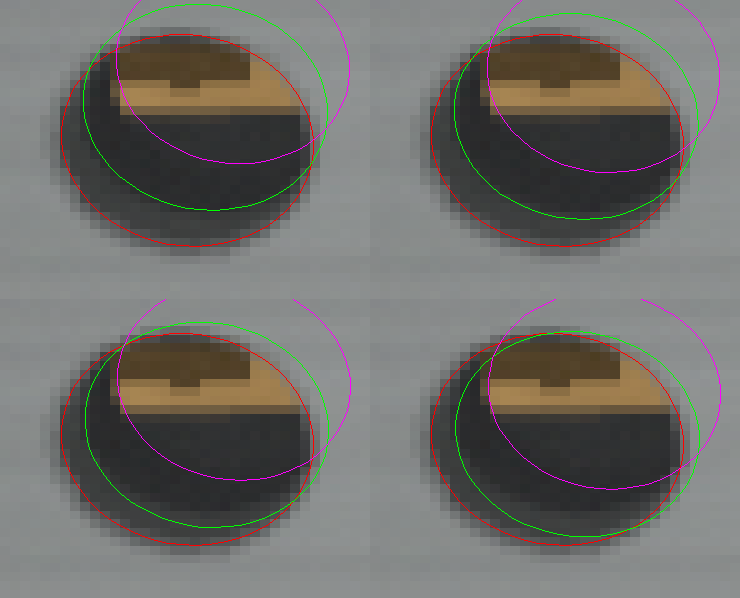

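```bash
python3 -m pendant '[[[0.45,0,-2,2,0,0.05,-0.04],[0.45,0.5,-6.5,5,0,0.15,-0.1],[0.45,1,-11,5,0,0.25,-0.16],[0.45,2,-15.8,5,0,0.35,-0.23],[0.45,3,-20.6,5,0,0.45,-0.3],[0.45,3.8,-25.4,4,0,0.5,-0.36],[0.45,4.5,-30,3,0.005,0.532,-0.37],[0.45,4.9,-34,1,0.009,0.532,-0.37]]]'; python3 - <<'E'
from h import *
delta(np.array([559.5,-176.3,150]),Rdown)
E
```

```text
t: 16.45
eef_pos: [562.4, -146.5, 221.3]
ee_rot: [0.0, 0.106, 0.994, -0.003]
force: [0.2, 0.9, -0.1]
grip_width: 46.8
t 16.45 pos [ 562.4 -146.5  221.3] grip 46.8 F [ 0.2  0.9 -0.1] Tq [-0.01 -0.01  0.01]
dcm [-0.295 -2.977 -7.132] rv [ 0.0053  0.0001 -0.0035]
```

```bash
python3 -m pendant '[[[0.45,-0.3,-3,-1,0.005,0,-0.003],[0.45,-0.3,-3,-4,0.005,0,-0.003],[0.45,-0.3,-3,-7,0.005,0,-0.003],[0.45,-0.3,-3,-7.1,0.005,0,-0.003],[0.45,-0.3,-3,-7.1,0.005,0,-0.003],[0.45,-0.3,-3,-7.1,0.005,0,-0.003]]]'; python3 - <<'E'
from h import *
M=T();p=cams.camera("wrist"); cv2.imwrite("pics/w16.png",p["color"])
q=cloud(p,M).reshape(-1,3); c=(560,-176); q=q[(np.hypot(q[:,0]-c[0],q[:,1]-c[1])<22)&(q[:,2]>80)&(q[:,2]<92)]
(cx,cy),r=cv2.minEnclosingCircle(q[:,:2].astype(np.float32)); print(cx,cy,r,np.median(q[:,2]))
delta(np.array([cx,cy,65]),Rdown)
E
```

```text
t: 17.05
eef_pos: [560.9, -176.4, 151.4]
ee_rot: [0.001, 0.107, 0.994, -0.001]
force: [-0.3, -1.1, -0.7]
grip_width: 46.9
559.4725952148438 -176.5265350341797 14.907109260559082 84.86545060732581
t 17.1 pos [ 561.  -176.6  151.9] grip 47.2 F [-0.6  0.1 -0. ] Tq [-0.04 -0.06 -0.02]
dcm [-1.560e-01  4.000e-03 -8.685e+00] rv [ 0.0013  0.0028 -0.0016]
```

View pics/w16.png

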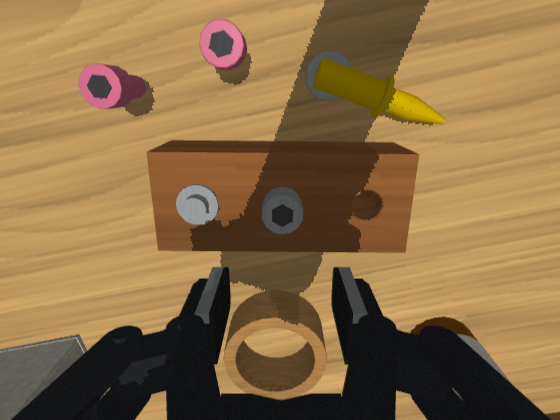

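```bash
python3 -m pendant '[[[0.45,-0.15,0,-3,0,0.003,0],[0.45,-0.15,0,-6,0,0.003,0],[0.45,-0.15,0,-8,0,0.003,0],[0.45,-0.15,0,-8.45,0,0.003,0],[0.45,-0.15,0,-8.45,0,0.003,0],[1,-0.15,0,-8.45,0,0.003,0],[1,-0.15,0,-8.45,0,0.003,0],[1,-0.15,0,-8.45,0,0.003,0]]]' 70; python3 -m pendant '[[[1,0,0,0,0,0,0],[1,0,0,2,0,0,0],[1,0,0,5,0,0,0],[1,0,0,9,0,0,0],[1,0,0,14,0,0,0],[1,0,0,16,0,0,0],[1,0,0,16,0,0,0]]]' 90; python3 - <<'E'
from h import *
delta(hR+ax*(60+5)-0.4*up,Rins)
M=T();p=cams.camera("wrist"); cv2.imwrite("pics/w17.png",p["color"]); np.savez("w17.npz",M=M,mount=p["mount"],K=p["intrinsics"],z=p["z_map"])
w=cloud(p,np.eye(4))
for r in range(230,320,10): print(r,[w[r,c].round(0).tolist() for c in (262,281,300)])
E
```

```text
t: 17.9
eef_pos: [560.6, -176.8, 68.7]
ee_rot: [0.001, 0.107, 0.994, -0.001]
force: [-0.2, 0.5, -0.5]
grip_width: 3.7
t: 18.6
eef_pos: [563.5, -178.5, 233.5]
ee_rot: [0.006, 0.107, 0.994, -0.001]
force: [0.8, -1.4, 0.7]
grip_width: 0.1
t 18.6 pos [ 563.5 -178.5  233.5] grip 0.1 F [ 0.8 -1.4  0.7] Tq [0.   0.   0.03]
dcm [-1.082 32.447 -7.308] rv [-0.0127 -0.5149  0.3728]
230 [[-80.0, -24.0, 234.0], [-80.0, -1.0, 236.0], [-81.0, 23.0, 237.0]]
240 [[-94.0, -25.0, 237.0], [-95.0, -1.0, 238.0], [-94.0, 23.0, 235.0]]
250 [[-108.0, -25.0, 236.0], [-108.0, -1.0, 237.0], [-108.0, 23.0, 236.0]]
260 [[-111.0, -24.0, 214.0], [-108.0, -1.0, 209.0], [-116.0, 23.0, 224.0]]
270 [[-110.0, -23.0, 189.0], [11.0, -1.0, -31.0], [-115.0, 21.0, 197.0]]
280 [[8.0, -9.0, -33.0], [11.0, -1.0, -40.0], [8.0, 7.0, -34.0]]
290 [[8.0, -9.0, -41.0], [11.0, -1.0, -46.0], [7.0, 7.0, -40.0]]
300 [[8.0, -8.0, -48.0], [nan, nan, nan], [8.0, 6.0, -48.0]]
310 [[13.0, -8.0, -62.0], [11.0, -1.0, -60.0], [13.0, 5.0, -62.0]]
```

View pics/w17.png

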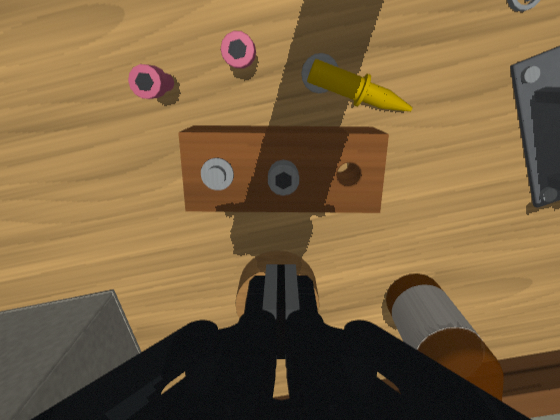

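The grip missed: the fingers shut above the head, and the bolt is still in its hole at (283,178). I'll retry lower, settling before I close.

```bash
python3 -m pendant '[[[0.45,-0.4,0.2,-1,-0.005,0,0],[0.45,-0.4,0.2,-4,-0.005,0,0],[0.45,-0.4,0.2,-8,-0.005,0,0],[0.45,-0.4,0.2,-10,-0.005,0,0],[0.45,-0.4,0.2,-10,-0.005,0,0],[0.45,-0.4,0.2,-10,-0.005,0,0]]]'; python3 - <<'E'
from h import *
M=T();p=cams.camera("wrist"); cv2.imwrite("pics/w18.png",p["color"])
q=cloud(p,M).reshape(-1,3); c=(560,-176); q=q[(np.hypot(q[:,0]-c[0],q[:,1]-c[1])<22)&(q[:,2]>80)&(q[:,2]<92)]
(cx,cy),r=cv2.minEnclosingCircle(q[:,:2].astype(np.float32)); print(cx,cy,r,np.median(q[:,2]))
delta(np.array([cx,cy,63.5]),Rdown)
E
```

```text
t: 19.25
eef_pos: [556.4, -175.3, 129.4]
ee_rot: [0.002, 0.107, 0.994, -0.003]
force: [0.7, 0.0, 0.0]
grip_width: 47.5
559.4906616210938 -176.74888610839844 15.068987846374512 84.84023229969641
t 19.3 pos [ 557.7 -175.7  130.8] grip 47.3 F [-0.9 -0.8  0.6] Tq [0.   0.02 0.02]
dcm [ 0.181 -0.102 -6.729] rv [ 0.0071  0.0064 -0.0011]
```

```bash
python3 -m pendant '[[[0.45,0.15,-0.1,-2,0.007,0.006,0],[0.45,0.15,-0.1,-4,0.007,0.006,0],[0.45,0.15,-0.1,-5.5,0.007,0.006,0],[0.45,0.15,-0.1,-6.2,0.007,0.006,0],[0.45,0.15,-0.1,-6.2,0.007,0.006,0],[0.45,0.15,-0.1,-6.2,0.007,0.006,0]]]'; python3 - <<'E'
from h import *
p=cams.camera("wrist"); cv2.imwrite("pics/w19.png",p["color"])
s=cams.camera("side"); cv2.imwrite("pics/s19.png",cv2.resize(s["color"][220:350,260:380],None,fx=4.5,fy=4.5,interpolation=cv2.INTER_CUBIC))
delta(np.array([559.5,-176.5,63.5]),Rdown)
E
```

```text
t: 19.9
eef_pos: [559.8, -177.0, 69.6]
ee_rot: [0.001, 0.107, 0.994, -0.0]
force: [-0.6, 0.3, -0.1]
grip_width: 46.8
t 20.0 pos [ 560.1 -177.1   69.9] grip 47.1 F [-0.3  0.3  0.6] Tq [ 0.02  0.   -0.04]
dcm [-0.058  0.061 -0.637] rv [ 0.0005  0.0023 -0.001 ]
```

View pics/w19.png

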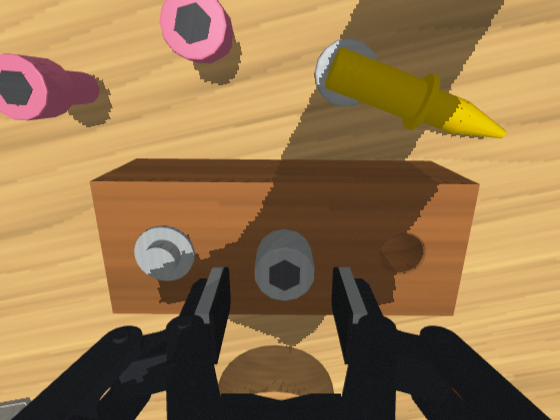

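View pics/s19.png

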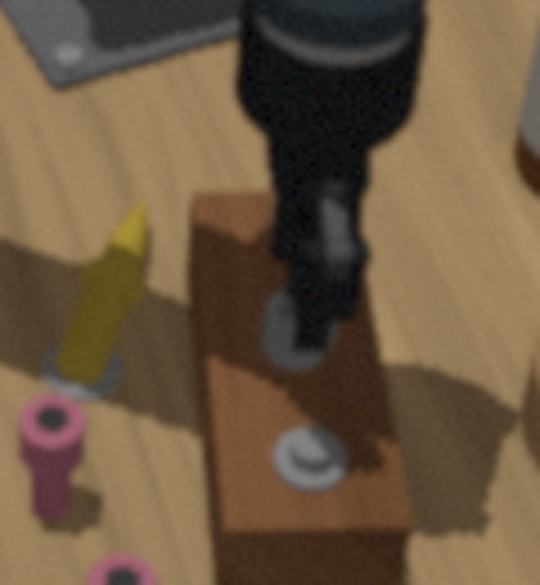

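```bash
python3 - <<'E'
from h import *
p=cams.camera("wrist"); I=np.eye(4)
for z in (0,-5,-10,-15,-20,-30,-40):
    print(z,proj(p,np.array([[11,23.5,z],[-11,23.5,z],[0,23.5,z]]),I).round(0).tolist())
w=cloud(p,I)
for r in range(262,340,8): print(r,[(c,w[r,c].round(0).tolist()) for c in (335,340,345,350,356)])
E
```

```text
0 [[329.0, 241.0], [327.0, 278.0], [328.0, 260.0]]
-5 [[330.0, 245.0], [328.0, 283.0], [329.0, 265.0]]
-10 [[331.0, 249.0], [329.0, 289.0], [330.0, 269.0]]
-15 [[333.0, 254.0], [331.0, 294.0], [332.0, 274.0]]
-20 [[334.0, 259.0], [332.0, 300.0], [333.0, 280.0]]
-30 [[338.0, 269.0], [335.0, 312.0], [336.0, 291.0]]
-40 [[341.0, 281.0], [338.0, 326.0], [340.0, 304.0]]
262 [(335, [-6.0, 29.0, 9.0]), (340, [-6.0, 32.0, 10.0]), (345, [-5.0, 34.0, 8.0]), (350, [-6.0, 38.0, 10.0]), (356, [-6.0, 41.0, 9.0])]
270 [(335, [12.0, 22.0, -32.0]), (340, [12.0, 24.0, -33.0]), (345, [12.0, 26.0, -32.0]), (350, [12.0, 28.0, -33.0]), (356, [-10.0, 41.0, 8.0])]
278 [(335, [8.0, 22.0, -33.0]), (340, [12.0, 23.0, -39.0]), (345, [11.0, 25.0, -38.0]), (350, [12.0, 27.0, -38.0]), (356, [8.0, 31.0, -32.0])]
286 [(335, [5.0, 22.0, -34.0]), (340, [11.0, 22.0, -44.0]), (345, [11.0, 24.0, -44.0]), (350, [11.0, 26.0, -44.0]), (356, [11.0, 29.0, -44.0])]
294 [(335, [2.0, 22.0, -35.0]), (340, [8.0, 22.0, -45.0]), (345, [11.0, 23.0, -50.0]), (350, [12.0, 25.0, -50.0]), (356, [11.0, 27.0, -50.0])]
302 [(335, [-1.0, 22.0, -37.0]), (340, [6.0, 22.0, -47.0]), (345, [12.0, 22.0, -56.0]), (350, [11.0, 24.0, -55.0]), (356, [11.0, 26.0, -55.0])]
310 [(335, [-5.0, 22.0, -37.0]), (340, [3.0, 22.0, -47.0]), (345, [9.0, 22.0, -56.0]), (350, [11.0, 23.0, -60.0]), (356, [12.0, 25.0, -60.0])]
318 [(335, [-8.0, 22.0, -39.0]), (340, [-0.0, 22.0, -49.0]), (345, [7.0, 22.0, -58.0]), (350, [9.0, 23.0, -61.0]), (356, [9.0, 25.0, -61.0])]
326 [(335, [-96.0, 43.0, 71.0]), (340, [-3.0, 22.0, -50.0]), (345, [4.0, 22.0, -59.0]), (350, [7.0, 23.0, -62.0]), (356, [8.0, 25.0, -65.0])]
334 [(335, [-104.0, 43.0, 71.0]), (340, [-6.0, 22.0, -51.0]), (345, [1.0, 22.0, -60.0]), (350, [2.0, 24.0, -62.0]), (356, [13.0, 22.0, -74.0])]
```

```bash
python3 - <<'E'
from plant import ctrl
print([a for a in dir(ctrl) if not a.startswith("_")]); print(ctrl.tcp_to_grasp)
E
```

```text
['PlanningError', 'tcp_to_grasp']
18.700000000000003
```

The depth image shows the fingertips at tool z of about -29, so they sit short of the reported TCP. The side view agrees. I'll trust vision and go about 30 mm lower, in stages.

```bash
python3 -m pendant '[[[0.45,-0.05,0.05,-1,0,0.002,0],[0.45,-0.05,0.05,-2,0,0.002,0],[0.45,-0.05,0.05,-2.7,0,0.002,0],[0.45,-0.05,0.05,-2.7,0,0.002,0],[0.45,-0.05,0.05,-2.7,0,0.002,0]]]'; python3 - <<'E'
from h import *
p=cams.camera("wrist"); cv2.imwrite("pics/w20.png",p["color"])
s=cams.camera("side"); cv2.imwrite("pics/s20.png",cv2.resize(s["color"][220:350,260:380],None,fx=4.5,fy=4.5,interpolation=cv2.INTER_CUBIC))
delta(np.array([559.5,-176.5,37]),Rdown)
I=np.eye(4); w=cloud(p,I)
for r in range(258,275,3): print(r,[(c,w[r,c].round(0).tolist()) for c in (224,281,340)])
E
```

```text
t: 20.55
eef_pos: [559.1, -176.5, 42.2]
ee_rot: [-0.0, 0.108, 0.994, -0.0]
force: [-0.8, -1.1, -0.3]
grip_width: 47.0
t 20.65 pos [ 559.7 -176.8   42.9] grip 46.7 F [-0.5 -0.3 -0.3] Tq [-0.01 -0.06  0.03]
dcm [-0.019  0.026 -0.593] rv [ 0.0006  0.0005 -0.0009]
258 [(224, [11.0, -28.0, -18.0]), (281, [14.0, -1.0, -26.0]), (340, [11.0, 26.0, -20.0])]
261 [(224, [9.0, -28.0, -18.0]), (281, [14.0, -1.0, -28.0]), (340, [9.0, 27.0, -18.0])]
264 [(224, [8.0, -28.0, -20.0]), (281, [14.0, -1.0, -30.0]), (340, [7.0, 27.0, -18.0])]
267 [(224, [11.0, -26.0, -28.0]), (281, [14.0, -1.0, -33.0]), (340, [12.0, 25.0, -30.0])]
270 [(224, [11.0, -26.0, -31.0]), (281, [14.0, -1.0, -36.0]), (340, [12.0, 24.0, -32.0])]
273 [(224, [12.0, -25.0, -35.0]), (281, [14.0, -1.0, -38.0]), (340, [12.0, 24.0, -35.0])]
```

View pics/w20.png

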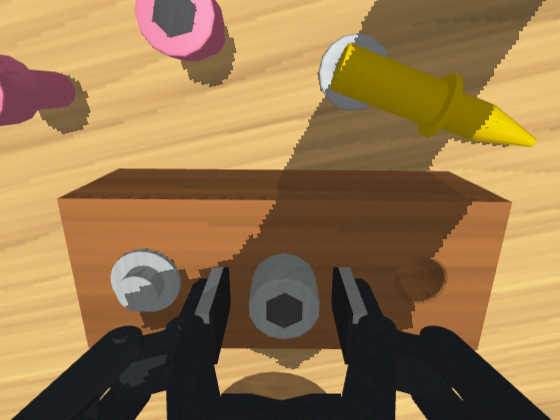

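View pics/s20.png

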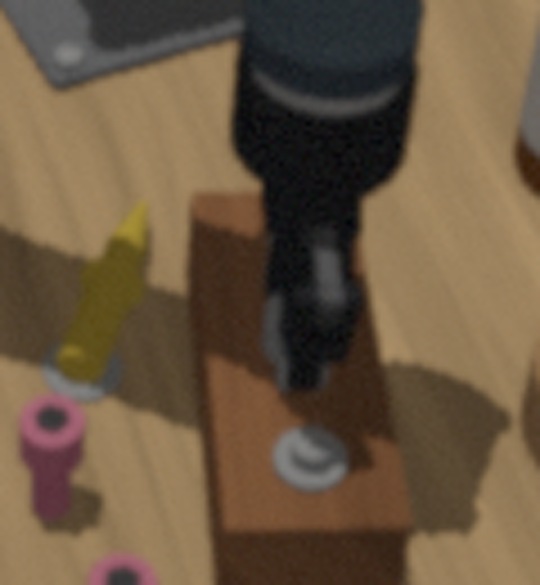

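```bash
python3 -m pendant '[[[0.45,0,0.02,-0.45,0,0,0],[0.45,0,0.02,-0.45,0,0,0],[0.45,0,0.02,-0.45,0,0,0],[1,0,0.02,-0.45,0,0,0],[1,0,0.02,-0.45,0,0,0],[1,0,0.02,-0.45,0,0,0],[1,0,0.02,-0.45,0,0,0]]]' 70; python3 - <<'E'
from h import *
delta(np.array([559.5,-176.5,37]),Rdown)
E
```

```text
t: 21.35
eef_pos: [560.0, -176.6, 38.9]
ee_rot: [0.001, 0.108, 0.994, -0.0]
force: [-0.8, 0.6, 4.1]
grip_width: 27.8
t 21.35 pos [ 560.  -176.6   38.9] grip 27.8 F [-0.8  0.6  4.1] Tq [0.13 0.19 0.03]
dcm [-0.049  0.014 -0.189] rv [ 0.0005  0.0011 -0.0009]
```

Gripped at 27.8 mm, which fits the 30 mm head (the drift's 24 mm handle read 21). Lifting.

```bash
python3 -m pendant '[[[1,0,0,0,0,0,0],[1,0,0,1.5,0,0,0],[1,0,0,4,0,0,0],[1,0,0,8,0,0,0],[1,0,0,13,0,0,0],[1,0,0,17,0,0,0],[1,0,0,18,0,0,0],[1,0,0,18,0,0,0]]]' 90; python3 - <<'E'
from h import *
M=T();p=cams.camera("wrist"); cv2.imwrite("pics/w21.png",p["color"])
l=cloud(p,np.eye(4)).reshape(-1,3)
e=l[(np.hypot(l[:,0]-1,l[:,1]+.5)<20)&(l[:,2]>-60)&(l[:,2]<20)&(abs(l[:,1]+.5)<12)]
print(np.histogram(e[:,2],bins=np.arange(-60,21,4)))
s=e[(e[:,2]>-44)&(e[:,2]<-25)&(e[:,0]>8)]
f=least_squares(lambda v:np.hypot(s[:,0]-v[0]-v[2]*s[:,2],s[:,1]-v[1]-v[3]*s[:,2])-15,[0,0,0,0],loss="soft_l1").x; print(f,len(s))
delta(hR+ax*110,Rins)
E
```

```text
t: 22.15
eef_pos: [560.9, -177.1, 220.7]
ee_rot: [0.002, 0.108, 0.994, 0.0]
force: [0.4, 0.5, -3.4]
grip_width: 27.7
(array([   0,    0,    0, 3261,  296,  278,  245,  240,  207,   48,    0,
          0,   76,  113,  116,  102,   99,   95,   72,    1]), array([-60, -56, -52, -48, -44, -40, -36, -32, -28, -24, -20, -16, -12,
        -8,  -4,   0,   4,   8,  12,  16,  20]))
[-0.37063627 -1.41720053  0.00172014 -0.00343698] 1193
t 22.2 pos [ 559.4 -176.2  218.4] grip 27.7 F [ 0.1  0.7 -2.6] Tq [ 0.03  0.01 -0.02]
dcm [-2.859 31.854 -1.881] rv [-0.0136 -0.5261  0.3723]
```

View pics/w21.png

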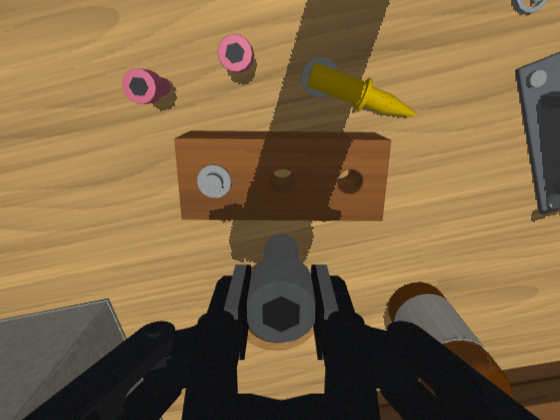

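```bash
cat >> h.py <<'E'
bo=np.array([-0.4,-1.2,-23])
def btgt(h,e=-0.4,y=0.1): return hR+B@[e,y,h]-Rins@bo
E
python3 - <<'E'
from h import *
delta(btgt(75),Rins); delta(btgt(45),Rins)
E
```

```text
t 22.2 pos [ 559.4 -176.2  218.4] grip 27.7 F [ 0.1  0.7 -2.6] Tq [ 0.03  0.01 -0.02]
dcm [-0.089 32.45  -6.944] rv [-0.0136 -0.5261  0.3723]
t 22.2 pos [ 559.4 -176.2  218.4] grip 27.7 F [ 0.1  0.7 -2.6] Tq [ 0.03  0.01 -0.02]
dcm [ 1.391 32.697 -9.542] rv [-0.0136 -0.5261  0.3723]
```

```bash
python3 -m pendant '[[[1,-0.5,3,1,0,-0.05,0.04],[1,-1,7.5,1.5,0,-0.12,0.08],[1,-1.5,12,1.5,0,-0.22,0.14],[1,-2,16.5,1.5,0,-0.32,0.21],[1,-2,21,1.5,0,-0.4,0.28],[1,-2,25,1,-0.01,-0.46,0.33],[1,-2,29,0,-0.013,-0.526,0.372],[1,-1.5,32.4,-3,-0.013,-0.526,0.372]]]'; python3 - <<'E'
from h import *
delta(btgt(75),Rins); loc(hR)
E
```

```text
t: 23.0
eef_pos: [540.6, 149.9, 186.0]
ee_rot: [0.257, -0.082, 0.963, 0.023]
force: [1.5, -0.2, -1.1]
grip_width: 27.2
t 23.0 pos [540.6 149.9 186. ] grip 27.2 F [ 1.5 -0.2 -1.1] Tq [-0.18  0.7  -0.02]
dcm [ 1.788 -0.157 -3.702] rv [-0.0022 -0.0025 -0.0038]
local(up,y,ax) of TCP [ 2.66  5.8  92.75]
```

```bash
python3 -m pendant '[[[1,0.5,-0.1,-1,0,0,0],[1,1.2,-0.15,-2.5,-0.002,-0.002,-0.004],[1,1.8,-0.15,-3.7,-0.002,-0.002,-0.004],[1,1.8,-0.15,-3.7,-0.002,-0.002,-0.004],[1,1.8,-0.15,-3.7,-0.002,-0.002,-0.004],[1,1.8,-0.15,-3.7,-0.002,-0.002,-0.004]]]'; python3 - <<'E'
from h import *
M=T();p=cams.camera("wrist"); cv2.imwrite("pics/w22.png",p["color"])
l=(cloud(p,M).reshape(-1,3)-hR)@B
delta(btgt(45),Rins); loc(hR)
print("shank now local:",((M[:3,:3]@bo+M[:3,3]-hR)@B).round(2))
l0=cloud(p,np.eye(4)).reshape(-1,3)
s=l0[(np.hypot(l0[:,0]-1,l0[:,1]+.5)<20)&(l0[:,2]>-44)&(l0[:,2]<-25)&(l0[:,0]>8)&(abs(l0[:,1]+1)<12)]
print(least_squares(lambda v:np.hypot(s[:,0]-v[0]-v[2]*(s[:,2]+23),s[:,1]-v[1]-v[3]*(s[:,2]+23))-15,[0,0,0,0],loss="soft_l1").x,len(s))
s=l0[(np.hypot(l0[:,0]-1,l0[:,1]+.5)<14)&(l0[:,2]>-20)&(l0[:,2]<12)&(l0[:,0]>3)&(abs(l0[:,1]+1)<8)]
print(least_squares(lambda v:np.hypot(s[:,0]-v[0]-v[2]*(s[:,2]+23),s[:,1]-v[1]-v[3]*(s[:,2]+23))-9.5,[0,0,0,0],loss="soft_l1").x,len(s))
E
```

```text
t: 23.6
eef_pos: [557.8, 148.0, 148.3]
ee_rot: [0.257, -0.08, 0.963, 0.021]
force: [-0.5, 0.8, -2.8]
grip_width: 27.6
t 23.65 pos [558.2 148.3 149. ] grip 27.2 F [ 0.5  0.1 -1.9] Tq [-0.12  0.79 -0.03]
dcm [ 1.507  0.25  -2.601] rv [-0.0004 -0.0008  0.0002]
local(up,y,ax) of TCP [-1.03  1.32 52.16]
shank now local: [-1.290e+00 -5.000e-02  7.486e+01]
[ 0.55466194 -1.01843168  0.00302204 -0.00102605] 1203
[ 0.59371197 -1.08216997  0.00110222 -0.00152158] 573
```

View pics/w22.png

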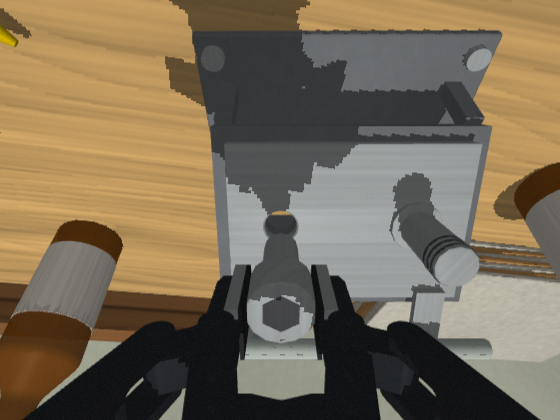

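```bash
sed -i 's/bo=np.array(\[-0.4,-1.2,-23\])/bo=np.array([0.57,-1.05,-23])/' h.py; python3 -m pendant '[[[1,0.5,0.08,-0.9,0,0,0],[1,1,0.16,-1.7,0,0,0],[1,1.55,0.25,-2.5,0,0,0],[1,1.55,0.25,-2.5,0,0,0],[1,1.55,0.25,-2.5,0,0,0]]]'; python3 - <<'E'
from h import *
M=T();p=cams.camera("wrist"); cv2.imwrite("pics/w23.png",cv2.resize(p["color"][150:350,180:380],None,fx=3,fy=3))
delta(btgt(45),Rins); delta(btgt(34),Rins)
np.savez("w23.npz",M=M,mount=p["mount"],K=p["intrinsics"],z=p["z_map"])
E
```

```text
t: 24.15
eef_pos: [573.8, 150.8, 124.4]
ee_rot: [0.258, -0.08, 0.963, 0.022]
force: [-0.2, -0.1, -2.7]
grip_width: 27.5
t 24.2 pos [573.8 150.9 124.6] grip 27.5 F [-0.1 -0.6 -2.4] Tq [-0.1   0.72 -0.02]
dcm [ 0.033 -0.014 -0.119] rv [-0.001  -0.0003  0.0002]
t 24.2 pos [573.8 150.9 124.6] grip 27.5 F [-0.1 -0.6 -2.4] Tq [-0.1   0.72 -0.02]
dcm [ 0.576  0.077 -1.071] rv [-0.001  -0.0003  0.0002]
```

View pics/w23.png

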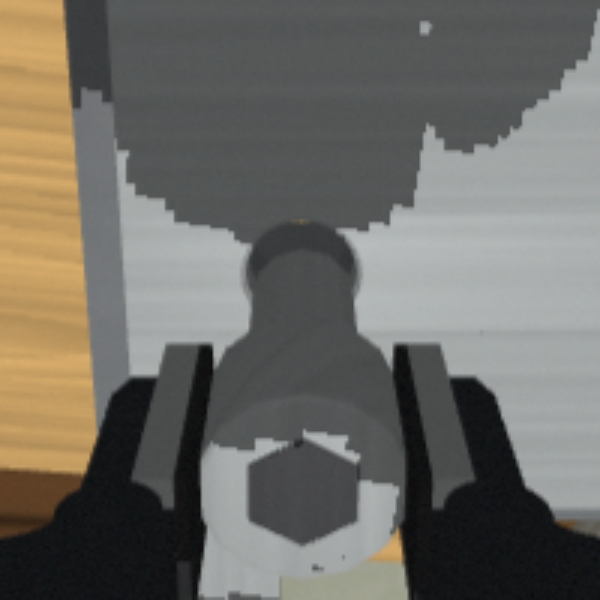

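```bash
python3 -m pendant '[[[1,0.2,0.03,-0.4,0,0,0],[1,0.4,0.05,-0.75,0,0,0],[1,0.57,0.08,-1.07,0,0,0],[1,0.57,0.08,-1.07,0,0,0]]]'; python3 - <<'E'
from h import *
M=T();print("bolt local",((M[:3,:3]@bo+M[:3,3]-hR)@B).round(2))
delta(btgt(22),Rins)
p=cams.camera("wrist"); cv2.imwrite("pics/w24.png",cv2.resize(p["color"][150:350,180:380],None,fx=3,fy=3))
E
```

```text
t: 24.6
eef_pos: [579.3, 151.6, 113.3]
ee_rot: [0.257, -0.08, 0.963, 0.022]
force: [-0.5, -0.4, -2.7]
grip_width: 27.9
bolt local [-0.93  0.   33.6 ]
t 24.6 pos [579.3 151.6 113.3] grip 27.9 F [-0.5 -0.4 -2.7] Tq [-0.15  0.83  0.01]
dcm [ 0.617  0.112 -0.977] rv [-0.0004 -0.0011  0.0003]
```

View pics/w24.png

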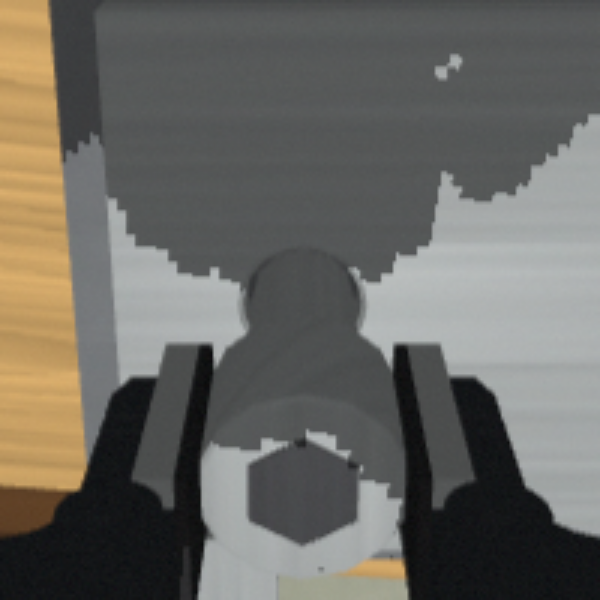

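In the plate hole with no contact force. I'll continue into the pad.

```bash
python3 -m pendant '[[[1,0.2,0.03,-0.3,0,0,0],[1,0.4,0.07,-0.65,0,0,0],[1,0.62,0.11,-0.98,0,0,0],[1,0.62,0.11,-0.98,0,0,0]]]'; python3 - <<'E'
from h import *
M=T();print("bolt local",((M[:3,:3]@bo+M[:3,3]-hR)@B).round(2))
delta(btgt(8),Rins)
E
```

```text
t: 25.05
eef_pos: [585.5, 152.5, 103.0]
ee_rot: [0.257, -0.08, 0.963, 0.021]
force: [0.1, -0.7, -2.9]
grip_width: 27.5
bolt local [-0.63 -0.07 21.55]
t 25.05 pos [585.5 152.5 103. ] grip 27.5 F [ 0.1 -0.7 -2.9] Tq [-0.13  0.79 -0.02]
dcm [ 0.688  0.133 -1.159] rv [ 0.0001 -0.0017  0.0005]
```

```bash
python3 -m pendant '[[[1,0.2,0.03,-0.35,0,0,0],[1,0.45,0.08,-0.75,0,0,0],[1,0.69,0.13,-1.16,0,0,0],[1,0.69,0.13,-1.16,0,0,0],[1,0.69,0.13,-1.16,0,0,0]]]'; python3 - <<'E'
from h import *
M=T();print("bolt local",((M[:3,:3]@bo+M[:3,3]-hR)@B).round(2))
delta(btgt(0),Rins)
p=cams.camera("wrist"); cv2.imwrite("pics/w25.png",cv2.resize(p["color"][150:350,180:380],None,fx=3,fy=3))
s=cams.camera("side"); cv2.imwrite("pics/s25.png",cv2.resize(s["color"][130:230,230:340],None,fx=5,fy=5,interpolation=cv2.INTER_CUBIC))
E
```

```text
t: 25.55
eef_pos: [592.4, 153.6, 91.1]
ee_rot: [0.257, -0.08, 0.963, 0.021]
force: [0.4, -0.9, -2.5]
grip_width: 27.4
bolt local [-0.56 -0.12  7.77]
t 25.55 pos [592.4 153.6  91.1] grip 27.4 F [ 0.4 -0.9 -2.5] Tq [-0.22  0.79 -0.  ]
dcm [ 0.397  0.09  -0.662] rv [ 0.0005 -0.0022  0.0007]
```

View pics/s25.png

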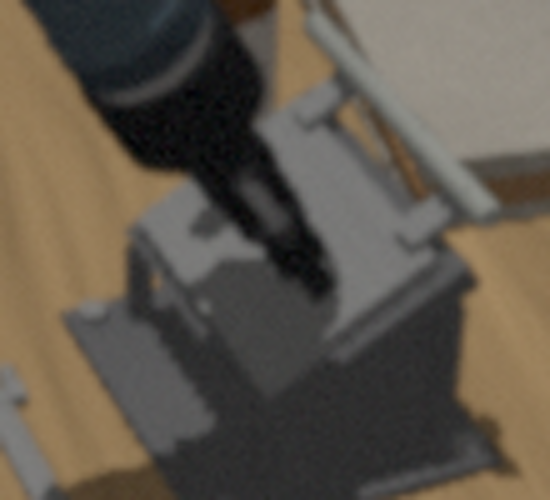

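View pics/w25.png

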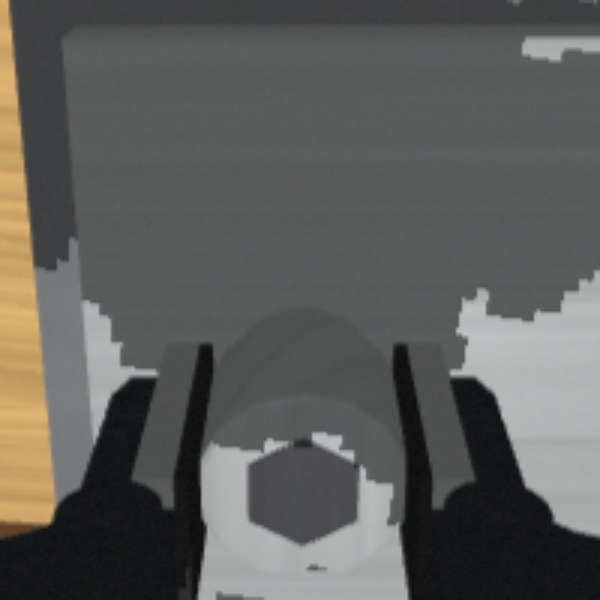

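```bash
python3 -m pendant '[[[1,0.15,0.03,-0.25,0,0,0],[1,0.3,0.06,-0.5,0,0,0],[1,0.38,0.08,-0.62,0,0,0],[1,0.38,0.08,-0.62,0,0,0],[1,0.38,0.08,-0.62,0,0,0]]]'; python3 - <<'E'
from h import *
M=T();print("bolt local",((M[:3,:3]@bo+M[:3,3]-hR)@B).round(2))
delta(btgt(-3),Rins)
E
```

```text
t: 26.15
eef_pos: [596.2, 154.5, 85.1]
ee_rot: [0.257, -0.08, 0.963, 0.021]
force: [0.1, 0.3, -2.3]
grip_width: 27.7
bolt local [-0.14  0.09  0.61]
t 26.15 pos [596.2 154.5  85.1] grip 27.7 F [ 0.1  0.3 -2.3] Tq [-0.18  0.8  -0.01]
dcm [ 0.159  0.028 -0.323] rv [ 0.0004 -0.0018  0.0006]
```

```bash
python3 -m pendant '[[[1,0.06,0.01,-0.12,0,0,0],[1,0.12,0.02,-0.23,0,0,0],[1,0.15,0.03,-0.3,0,0,0],[1,0.15,0.03,-0.3,0,0,0]]]'; python3 - <<'E'
from h import *
M=T();print("bolt local",((M[:3,:3]@bo+M[:3,3]-hR)@B).round(2))
delta(btgt(-3),Rins)
p=cams.camera("wrist"); cv2.imwrite("pics/w26.png",cv2.resize(p["color"][150:350,180:380],None,fx=3,fy=3))
l=(cloud(p,M).reshape(-1,3)-hR)@B
e=l[(np.hypot(l[:,0],l[:,1])<14)&(l[:,2]>15)]; print("head top h",np.median(e[:,2]),"plate",np.median(l[(abs(l[:,2])<5)&(l[:,0]<-25)&(l[:,0]>-40)&(abs(l[:,1])<40)][:,2]))
E
```

```text
t: 26.55
eef_pos: [597.0, 154.7, 84.7]
ee_rot: [0.257, -0.079, 0.963, 0.022]
force: [-24.5, -4.3, 31.2]
grip_width: 27.2
bolt local [ 0.35  0.15 -0.12]
t 26.55 pos [597.  154.7  84.7] grip 27.2 F [-24.5  -4.3  31.2] Tq [-0.57  1.79 -0.06]
dcm [ 0.083  0.005 -0.284] rv [-0.002  -0.0022  0.001 ]
head top h 24.10041557911677 plate -0.2376627003071511
```

```bash
python3 -m pendant '[[[0.5,0.05,0.01,-0.1,0,0,0],[0.5,0.05,0.01,-0.1,0,0,0],[0.5,0.05,0.01,-0.1,0,0,0],[0.5,0,0,0.1,0,0,0]]]'; python3 - <<'E'
from h import *
delta(btgt(0),Rins)
M=T();p=cams.camera("wrist"); cv2.imwrite("pics/w27.png",p["color"])
l=(cloud(p,M).reshape(-1,3)-hR)@B
e=l[(np.hypot(l[:,0],l[:,1])<16)&(l[:,2]>20)&(l[:,2]<30)]; print("head top h",np.median(e[:,2]),cv2.minEnclosingCircle(e[:,:2].astype(np.float32)))
A=np.c_[np.ones(len(e)),e[:,:2]]; print(np.linalg.lstsq(A,e[:,2],rcond=None)[0])
E
```

```text
t: 27.0
eef_pos: [597.2, 154.7, 85.5]
ee_rot: [0.257, -0.079, 0.963, 0.022]
force: [0.4, -0.1, 1.7]
grip_width: 42.9
t 27.0 pos [597.2 154.7  85.5] grip 42.9 F [ 0.4 -0.1  1.7] Tq [-0.09  0.55 -0.02]
dcm [-0.087 -0.02  -0.107] rv [-0.0016 -0.0021  0.0009]
head top h 23.798338616519285 ((-1.9373481273651123, 0.10394284874200821), 14.95553970336914)
[2.37998708e+01 3.81538251e-03 1.04405525e-03]
```

View pics/w27.png

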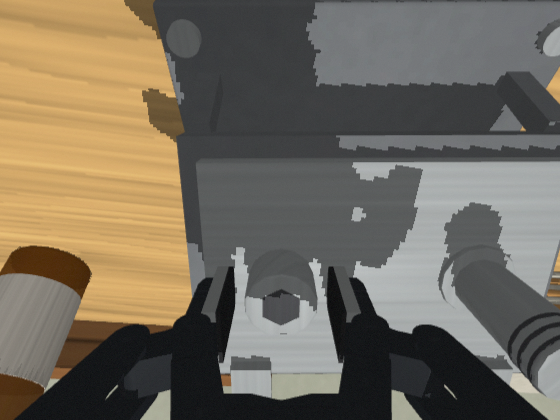

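```bash
python3 -m pendant '[[[0.5,-0.5,-0.08,0.87,0,0,0],[0.5,-1.5,-0.25,2.6,0,0,0],[0.5,-3.5,-0.58,6,0,0,0],[0.5,-5.5,-0.9,9.5,0,0,0],[0.5,-8,1,13,0,0,0],[0.5,-10,3,15.5,0,0,0],[0.5,-10,3,15.5,0,0,0],[0.5,-10,3,15.5,0,0,0]]]'; python3 -m pendant '[[[0.5,0,0,0,0,0,0],[0.5,0,0,0,0,0,0]]]'; python3 - <<'E'
from h import *
M=T();p=cams.camera("wrist"); cv2.imwrite("pics/w28.png",p["color"]); driftfit(p,M)
l=(cloud(p,M).reshape(-1,3)-hR)@B
e=l[(np.hypot(l[:,0],l[:,1])<18)&(l[:,2]>20)&(l[:,2]<30)]; print("head top h",np.median(e[:,2]),cv2.minEnclosingCircle(e[:,:2].astype(np.float32)))
A=np.c_[np.ones(len(e)),e[:,:2]]; print(np.linalg.lstsq(A,e[:,2],rcond=None)[0])
s=cams.camera("side"); cv2.imwrite("pics/s28.png",s["color"])
t=cams.camera("top"); cv2.imwrite("pics/t28.png",t["color"])
E
```

```text
t: 27.85
eef_pos: [497.4, 185.3, 241.4]
ee_rot: [0.258, -0.08, 0.963, 0.023]
force: [-0.6, -0.5, -0.5]
grip_width: 42.2
t: 28.05
eef_pos: [497.2, 183.5, 239.5]
ee_rot: [0.256, -0.079, 0.963, 0.022]
force: [0.4, 0.3, 0.2]
grip_width: 42.6
axis [-1.575  0.049 -0.016 -0.003] 355 end h 58.7 collar plane [ 3.80622648e+00  9.91067708e-03 -2.02923229e-03] 255 plate h -0.24
head top h 23.75833815899577 ((-2.5186767578125, -0.2683056592941284), 15.025474548339844)
[ 2.37573394e+01  9.61433926e-03 -9.39238763e-03]
```

View pics/w28.png

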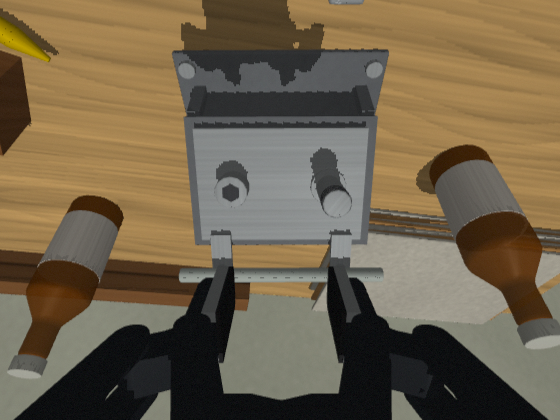

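View pics/s28.png

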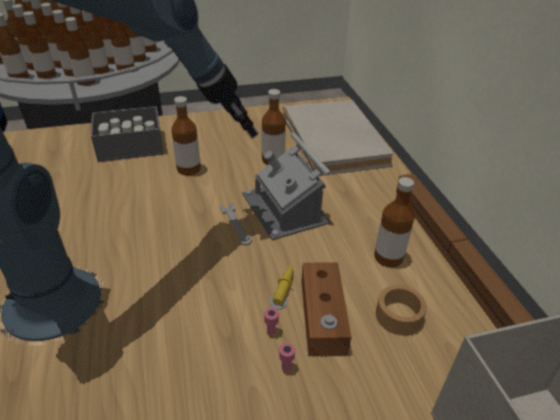

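```bash
python3 - <<'E'
from plant import workorder,status
print(status.get_obs()["t"]); print(workorder.finish_job())
E
```

```text
28.2
the job is handed in; nothing more can be done
None
```

I pushed the steel drift home in the left hole, then put the thick cap-head bolt home in the right hole. I let go of both, backed the arm clear and handed the job in at about 28 s.

**Last checks, from the wrist camera after backing off:**
- **Drift:** its collar top is about 4.0 mm above the plate and lies flat, and the drift is within about 1° of the hole axis.
- **Bolt:** its head top is 24.0 mm above the plate and is square to it. I pushed it down to a contact force of about 42 N.
- **Rest of the bench:** in the last side picture the slim bolt, spanner, tape roll, bottles and pink bolts look where they began.

**What went wrong or disagreed:**
- The drift first settled tipped about 3.5°, with its upper collar edge about 2 mm up. I gripped it again, straightened it and pressed it flat before fetching the bolt.
- The first grip on the bolt closed above its head. The camera showed the fingertips about 28 mm short of the reported tool point, so I went lower and it held.
- The camera put the drift about 1.5 mm and the bolt about 2.5 mm down-slope of my estimated hole points. The bolt's figure is more than its 1.5 mm clearance allows, so my hole estimate was probably about 1 mm high. I did not measure the plate's final offset more closely than that.
- The yellow look-alike drift fell over by itself before the arm had moved; I did not touch it.

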